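# Push a topping canister into the packed chilled rail, set its sign, turn the cooling up

### The arm

A 6-joint arm with a two-finger parallel gripper is mounted at the origin on the work surface. World frame = base frame: x ahead of the robot, y to its left, z up, the work surface at z = 0. Lengths are in m, angles in rad, forces in N, time in s.
With the tool pointing down it reaches from about 0.35 to 0.85 m from the base axis. Payload 8.1 kg.
Tool frame: the origin (TCP) lies on the centre line of the jaws, within the pads' length; the fingertips stand robot.tip_extent ahead of it and the grasp point (between the pads) lies 11 mm behind it (robot.tip_extent is the distance from the TCP to the fingertips, in m); y points along the fingers, z is the direction in which the jaws open and shut, and the axes are right-handed (so a half turn about y gives the same grasp; the last joint's range is limited). The gripper opens to 93 mm and grips with 3 to 60 N. Pads are 15 mm wide; open, the fingers measure 128 mm over their backs; the gripper's body (75 mm by 188 mm) begins 65 mm behind the grasp point.
Start: joints at [-1.207, 0.13, 1.488, -0, 1.523, -0.085], TCP at [0.26, -0.541, 0.227] pointing down, gripper open.
Joint ranges: [-2.96, 2.96], [-0.89, 2.26], [0.02, 2.5], [-1.34, 4.48], [0, 2.73], [-2.66, 2.66]. Speed limits (rad/s): [2.39, 2.39, 2.79, 3.14, 3.14, 3.14].

### API

Orientations are given as a rotation vector (axis times angle).
In Python, from plant import monitor, optics, robot gives the robot as it stands.
- The arm moves only by the shell command python3 -m inch 'ROWS' [OPENING] [FORCE]. ROWS is JSON, a list that holds one entry, the list of rows, each a list of 6 numbers: the shift along the tool's x, y, z in mm, then the turn, a rotation vector about the tool's x, y, z in rad. A call has 1 to 8 rows; each row shifts and turns the commanded pose from where the row before left it, along the tool's axes as they then stand; what a row does not reach is not made up. A row lasts 1/8 s, in which the tool goes at most 62.5 mm and 10.7 degrees, less where a joint would pass 70% of its speed; a pose out of reach is approached as far as the arm can. A call is refused whole if a number of a shift passes 62.5 or a number of a turn 0.188, either way. A call with a gripper value outside its range is refused whole. OPENING is the finger opening in mm, from 0 to 93, set as the call begins (- or left out, the last holds). The fingers move at their own pace and stop on an object; FORCE is the grip in N (left out, the last holds). Time passes only in rows, so rows that do not move let the fingers close. It gives the time, the measured TCP pose, the force and the opening at its end, in the units of the state.
- monitor.read_state(): the state, without advancing time (a new reading comes with each control period).
- optics.read_camera(name): name is "scene" or "top" or "wrist"; returns a dict with "image" (400x640x3 uint8, blue, green, red), "fx", "fy", "cx", "cy" (pixels), "k1" (the pictures are not rectified: a ray, as slopes to the right and down, at radius r is drawn at 1 + k1 r^2 times it, then the intrinsics apply), "rvec" (rotation vector, rad) and "tvec" (3), from world to camera coordinates, as OpenCV has them. Camera axes: x right, y down, z forward; pixel columns grow to the right and rows downward; lengths in m; the calibration is good to about 2 mm. A picture is of the moment at which its call begins. There is no depth.
- robot.close_job(): hands the job in, once; it reports no verdict.
The state is a dict: "t": time; "q": joint angles; "dq": joint speeds; "joint_torque": joint torques, N m; "tool_pos": TCP position; "orientation": TCP orientation; "force": force on the tool from outside, world axes, zero at the start; "wrist_torque": the same for the moment, N m; "opening": finger opening in m.
Only numpy, scipy, OpenCV 4.12 (cv2) and the standard library are available. Lean on these libraries where they do the work, as an engineer would, in place of code of your own. Each camera call takes 0.05 s, during which the arm holds its last target.

### The job

Get the topping rail ready for service: stand the red-lidded canister in the middle of the packed row, with two canisters on either side, pushing it in, endways like a book, until it is fully home against the back stop and flush with its neighbours, without toppling any of them. Then stand the pink sign on the rail's front ledge, square to the row and centred in front of the red canister, and last turn the cooling dial clockwise to its end stop. Keep the red canister upright, and leave the mint sign, syrup bottle, paper tub and spoon where they are.

Things in the scene. Friction and masses are not known exactly. Their poses are not given: they have to be found in the camera images.
- rack: Chilled topping rail, fixed to the counter (place and yaw vary): steel plate 220 (x) by 188 (y) mm, top 20 mm above the counter, from x = -145 to +75 mm. Origin on the counter under the row's middle; x points from the open front to the back stop (inner face at x = +60 mm, top 60 mm up), y to its left. End cheeks: inner faces y = +-88 mm, x = -50 to +66 mm, tops 65 mm up.
- row_middle (a point): Point on the plate (20 mm up) at the middle of the row, rail's axes: here stands the centre of a canister that is fully home, length along x. No dividers; four loose canisters stand two each side of a middle gap only 13 to 21 mm wide. Smooth, slippery plastic: they slide apart easily (under 10 N); with five in, 16 mm of slack remain.
- ledge (a point): Point on the plate (20 mm up), middle of the front ledge, which is the plate's part in front of the row: 85 mm (x) by 188 mm (y), empty at the start. It lies 102.5 mm in front (-x) of row_middle, rail's axes. Left of it a grey pod 100 by 90 mm, 40 mm high, carries the dial; behind the pod, left of the row, is a vented box 40 mm high.
- red_mid (a point): Canister to be put in, red lid and side panels: closed white slim canister 120 mm long (x) with half-round ends of radius 16 mm (flat sides over x = -44 to +44), 32 mm wide (y), 80 mm high, 0.15 to 0.31 kg, ends alike. Stands loose on the counter left or right of the rail. Point at its centre, 40 mm above its underside; x along its length, z up.
- pink_sign_mid (a point): Pink sign, no lettering, rigid, loose, 0.1 kg: foot 36 (x) by 50 (y) by 6 mm, upright plate 10 (x) by 50 (y) mm up its middle, 76 mm high overall, faces alike. Point on its centre line 38 mm above its underside; x normal to the plate, z up. Starts on the counter on the rail's other side from the red canister. Square: its x along the rail's x, either way round.
- dial (a joint): Angle of the cooling dial, rad: grows clockwise seen from above, end stops at 0 and 1.7 (coldest, full clockwise). Starts at 0.3 to 0.7 and stays where it is left; turns stiffly with about 0.04 N m.
- dial_grip (a point): Point on the cooling dial's upright turning axis, at the height to grip it, 77 mm above the counter; turns with the dial. Black bar grip 42 mm long (along this point's x), 14 mm wide (along its y), 32 mm high, its top 7 mm above this point; white pointer line on its top. A blue dot on the pod marks the coldest end.
- brown_mid (a point): closed slim canister like the red one, same size and shape, dark brown lid; loose. Point at its centre (half-way up); x along its length, z up. One of the four that stand in the rail at the start (which colour is where varies).
- blue_mid (a point): closed slim canister like the red one, same size and shape, blue lid; loose. Point at its centre (half-way up); x along its length, z up. One of the four that stand in the rail at the start (which colour is where varies).
- yellow_mid (a point): closed slim canister like the red one, same size and shape, yellow lid; loose. Point at its centre (half-way up); x along its length, z up. One of the four that stand in the rail at the start (which colour is where varies).
- green_mid (a point): closed slim canister like the red one, same size and shape, green lid; loose. Point at its centre (half-way up); x along its length, z up. One of the four that stand in the rail at the start (which colour is where varies).
- mint_sign_mid (a point): Bystander: mint-green sign of the pink sign's size and shape; point at half height (38 mm up).
- syrup_mid (a point): Bystander: amber bottle, 60 mm across, 170 mm high; point half-way up.
- tub_mid (a point): Bystander: white paper tub, 90 mm across, 60 mm high; point 30 mm up.
- spoon_grip (a point): Bystander: steel serving spoon lying on the counter; point on its handle.

How it is judged:
By the outcome, as a careful person would: the job done as asked, in the order asked, and still so for the second after the job is handed in, with the robot touching nothing.
It also fails if it takes over 72 s, if anything falls off the work surface, if the arm or the gripper's body presses on something with over 40 N, if the wrist force passes 120 N, or if a joint passes its speed limit or range.

## Working session

There is one attempt and no reset: what is moved stays moved. The work goes in short steps, Python scripts to look and compute and a shell command to move; the robot and the scene stay as the last step left them, time stands still between calls to the robot, and variables do not carry over. Pictures are saved under pics/ and viewed, and the job is handed in when it is done.

```bash
ls -la; mkdir -p pics; python3 - <<'E'
from plant import monitor, optics, robot
import cv2
print(monitor.read_state()); print(robot.tip_extent)
for n in ("scene","top","wrist"):
    c=optics.read_camera(n); cv2.imwrite(f"pics/{n}0.png",c["image"]); print(n,{k:v for k,v in c.items() if k!="image"})
E
```

```text
total 12
drwxr-xr-x  3 agent agent 4096 Dec  6 21:58 .
drwxr-xr-x 23 root  root  4096 Dec  6 21:58 ..
drwxr-xr-x  2 agent agent 4096 Dec  6 21:58 pics
{'t': 0.0, 'q': array([-1.20742428e+00,  1.31159269e-01,  1.48926897e+00,  1.70469696e-05,
        1.52301373e+00, -8.54047416e-02]), 'dq': array([ 0.00013942,  0.0010073 ,  0.00082305, -0.00135561, -0.00079219,
       -0.00012271]), 'joint_torque': array([ 2.26295386e-03, -5.59831703e+01, -4.91757810e+01,  7.69509422e-02,
        3.52764514e-02, -1.58348134e-04]), 'tool_pos': array([ 0.26014265, -0.54005292,  0.22559424]), 'orientation': array([-0.45044539,  1.97442913, -1.97071873]), 'force': array([ 0.47651478, -0.51503492,  0.23089491]), 'wrist_torque': array([-0.01729568, -0.04860897,  0.06509137]), 'opening': 0.09308575500201172}
0.008
scene {'fx': 466.3787688582998, 'fy': 466.3787688582998, 'cx': 323.521226307515, 'cy': 199.28537238650114, 'k1': -0.12510353484813472, 'rvec': array([ 2.34734152,  0.9710669 , -0.33176136]), 'tvec': array([-0.36556329, -0.27670804,  1.79182253])}
top {'fx': 480.8103741356815, 'fy': 480.8103741356815, 'cx': 315.8543323436131, 'cy': 199.37390436753017, 'k1': -0.02414400623678031, 'rvec': array([ 2.22307448, -2.17761416,  0.06142976]), 'tvec': array([-0.05306668,  0.54595332,  1.9502524 ])}
wrist {'fx': 295.8531186154992, 'fy': 295.8531186154992, 'cx': 323.40683447832856, 'cy': 198.2294868638929, 'k1': -0.03577792638105171, 'rvec': array([-2.43955017,  1.5337464 ,  0.23204396]), 'tvec': array([-0.59928005, -0.03374187,  0.39217684])}
```

View pics/scene0.png

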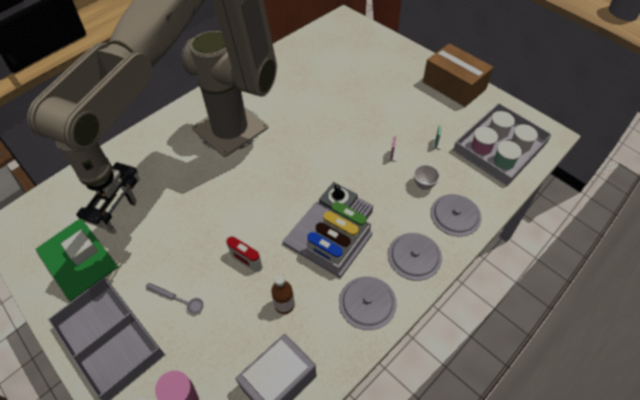

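View pics/top0.png

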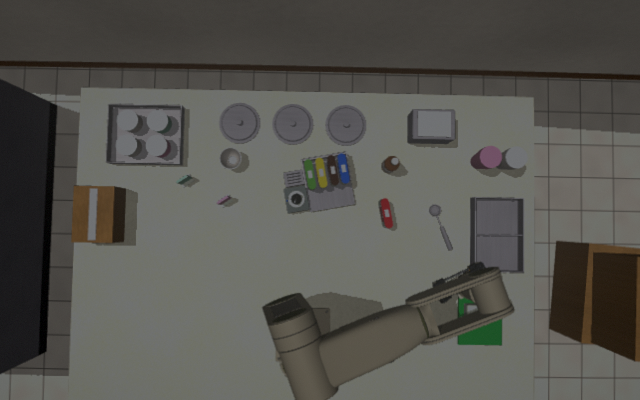

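View pics/wrist0.png

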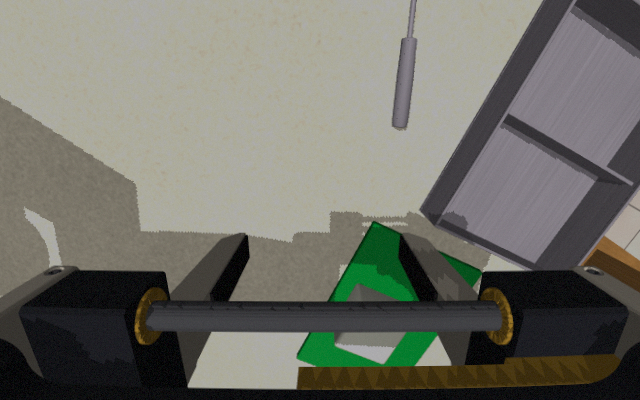

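The scene view shows the red canister at (243,250), the rail around (330,235), the pink sign at (393,148) and the mint sign at (437,137). The top view shows red at (386,212), pink at (224,200) and the dial at (297,199). I'll enlarge the top view.

```bash
cat > h.py <<'E'
import numpy as np, cv2
from scipy.spatial.transform import Rotation as R
from plant import monitor, optics, robot
def undist(c,uv):
    K=np.array([[c['fx'],0,c['cx']],[0,c['fy'],c['cy']],[0,0,1]])
    return cv2.undistortPoints(np.array([[uv]],float),K,np.array([c['k1'],0,0,0.]))[0,0]
def p2w(c,uv,z):
    n=undist(c,uv); Rm=cv2.Rodrigues(c['rvec'])[0]
    d=Rm.T@np.array([n[0],n[1],1]); o=-Rm.T@c['tvec']
    return o+d*(z-o[2])/d[2]
def w2p(c,P):
    K=np.array([[c['fx'],0,c['cx']],[0,c['fy'],c['cy']],[0,0,1]])
    return cv2.projectPoints(np.array(P,float).reshape(-1,1,3),c['rvec'],c['tvec'],K,np.array([c['k1'],0,0,0.]))[0][:,0]
def crop(img,x0,y0,w,h,s,fn):
    cv2.imwrite(fn,cv2.resize(img[y0:y0+h,x0:x0+w],None,fx=s,fy=s,interpolation=cv2.INTER_CUBIC))
def pose():
    s=monitor.read_state(); return s['tool_pos'],R.from_rotvec(s['orientation']).as_matrix(),s
E
python3 - <<'E'
from h import *
im=cv2.imread('pics/top0.png')
crop(im,270,140,140,100,5.7,'pics/t_a.png'); 
a=cv2.imread('pics/top0.png'); crop(a,165,160,80,60,8,'pics/t_b.png')
p,M,s=pose(); print(p); print(M.round(3))
E
```

```text
[ 0.26020242 -0.5401675   0.2258436 ]
[[-0.901 -0.001  0.434]
 [-0.434  0.001 -0.901]
 [-0.    -1.    -0.001]]
```

View pics/t_a.png

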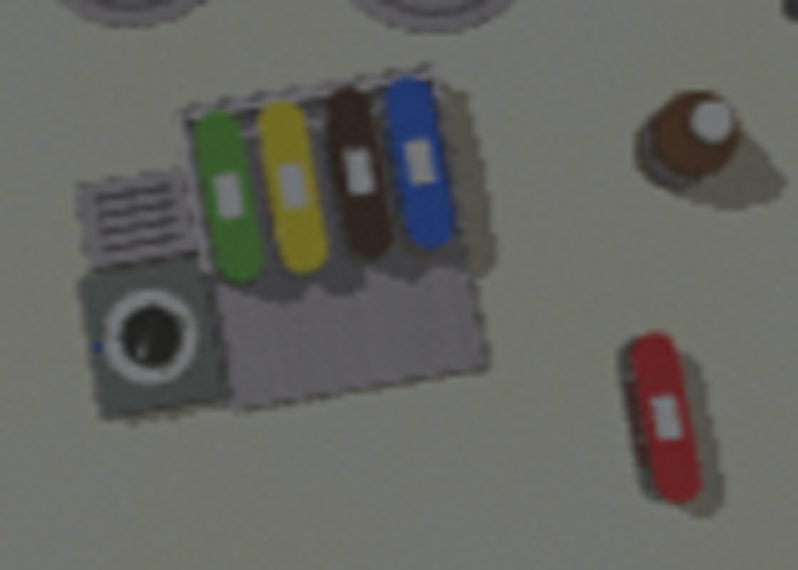

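View pics/t_b.png

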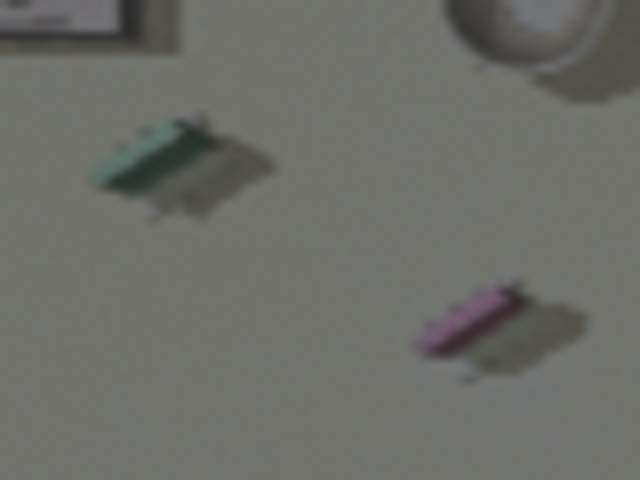

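Top crop: the row runs green, yellow, (gap), brown, blue from left to right, and the lids all look home. The plate's front corners are at crop (489,371) and (235,410). I'll segment the lids for centroids and yaw.

```bash
cat >> h.py <<'E'
def seg(c,box,hsv_lo,hsv_hi,z):
    im=c['image']; x0,y0,x1,y1=box
    m=cv2.inRange(cv2.cvtColor(im,cv2.COLOR_BGR2HSV),np.array(hsv_lo),np.array(hsv_hi))
    k=np.zeros_like(m);k[y0:y1,x0:x1]=m[y0:y1,x0:x1]
    n,l,st,ce=cv2.connectedComponentsWithStats(k)
    i=1+np.argmax(st[1:,4]); ys,xs=np.where(l==i)
    pts=cv2.convexHull(np.c_[xs,ys].astype(np.int32))
    W=np.array([p2w(c,p,z)[:2] for p in np.c_[xs,ys]],dtype=np.float32)
    r=cv2.minAreaRect((W*1000).astype(np.float32))
    mu=W.mean(0); d=np.linalg.svd(W-mu,full_matrices=False)[2][0]
    d=d*np.sign(d[0])
    return dict(c=np.array(r[0])/1000,mu=mu,size=np.round(r[1],1),yaw=np.degrees(np.arctan2(d[1],d[0])),n=len(xs))
E
python3 - <<'E'
from h import *
c=optics.read_camera('top')
box=(270,140,410,240)
for n,lo,hi,z in [('green',(40,90,40),(75,255,255),.1),('yellow',(20,120,60),(33,255,255),.1),('brown',(0,60,20),(20,255,75),.1),('blue',(100,120,40),(125,255,255),.1)]:
    b=(295,140,360,200)
    try: print(n,seg(c,b,lo,hi,z))
    except Exception as e: print(n,e)
print('red',seg(c,(370,190,410,240),(172,120,60),(180,255,255),.08))
f=lambda u,v:((u+.5)/5.7-.5+270,(v+.5)/5.7-.5+140)
for n,uv,z in [('FR',(489,371),.02),('FL',(235,410),.02),('dial',(151,336),.06),('bluedot',(97,346),.04),('podcorner',(101,418),.04),('stopL',(185,113),.06),('stopR',(430,68),.06)]:
    print(n,p2w(c,f(*uv),z).round(4))
g=lambda u,v:((u+.5)/8-.5+165,(v+.5)/8-.5+160)
for uv in [(415,345),(500,285),(522,294),(440,357)]: print('pink',p2w(c,g(*uv),.076).round(4))
E
```

```text
green {'c': array([ 0.64145563, -0.01485472]), 'mu': array([ 0.6414397 , -0.01499956], dtype=float32), 'size': array([113.8,  30.8]), 'yaw': np.float32(11.222353), 'n': 180}
yellow {'c': array([ 0.64874164, -0.05845117]), 'mu': array([ 0.64863586, -0.05838539], dtype=float32), 'size': array([116.9,  31.5]), 'yaw': np.float32(10.582483), 'n': 187}
brown {'c': array([ 0.65921411, -0.10341209]), 'mu': array([ 0.65873116, -0.10358952], dtype=float32), 'size': array([113.2,  30.1]), 'yaw': np.float32(10.77536), 'n': 151}
blue {'c': array([ 0.66697156, -0.14576834]), 'mu': array([ 0.6672661 , -0.14555334], dtype=float32), 'size': array([116.4,  34.1]), 'yaw': np.float32(11.126828), 'n': 201}
red {'c': array([ 0.47218378, -0.32500595]), 'mu': array([ 0.4668141 , -0.32568234], dtype=float32), 'size': array([62.7, 29.6]), 'yaw': np.float32(25.180983), 'n': 67}
FR [ 0.5284 -0.2031  0.02  ]
FL [ 0.4968 -0.0223  0.02  ]
dial [0.5464 0.0374 0.06  ]
bluedot [0.5395 0.0761 0.04  ]
podcorner [0.4887 0.0721 0.04  ]
stopL [0.7036 0.0171 0.06  ]
stopR [ 0.7392 -0.1545  0.06  ]
pink [0.5226 0.351  0.076 ]
pink [0.5531 0.3099 0.076 ]
pink [0.5489 0.2989 0.076 ]
pink [0.5169 0.3385 0.076 ]
```

```bash
python3 - <<'E'
from h import *
c=optics.read_camera('top')
hsv=cv2.cvtColor(c['image'],cv2.COLOR_BGR2HSV)
for (x0,y0,x1,y1),lo,hi,z in [((370,190,410,240),165,6,.08),((200,180,245,215),150,178,.076)]:
    s=hsv[y0:y1,x0:x1]; h=s[...,0].astype(int)
    m=((h>=lo)|(h<=hi)) if lo>hi else ((h>=lo)&(h<=hi))
    m&=(s[...,1]>50)&(s[...,2]>70)
    ys,xs=np.where(m); W=np.array([p2w(c,(x+x0,y+y0),z)[:2] for x,y in zip(xs,ys)])
    r=cv2.minAreaRect((W*1000).astype(np.float32)); d=np.linalg.svd(W-W.mean(0))[2][0]
    print(len(xs),r,W.mean(0),np.degrees(np.arctan2(d[1],d[0])))
cs=optics.read_camera('scene')
cv2.imwrite('pics/scene1.png',cs['image'])
crop(cs['image'],210,170,180,120,4.4,'pics/s_a.png')
# check red lid pred in scene
print(w2p(cs,[(0.4722,-0.325,.08),(0.654,-0.082,.1)]))
E
```

```text
233 ((495.7803955078125, -319.5272216796875), (120.5185546875, 37.09224319458008), 10.252974510192871) [ 0.4963861  -0.32032066] -168.58409324441902
17 ((534.0380249023438, 328.82794189453125), (7.577603340148926, 40.48774337768555), 33.363677978515625) [0.53487896 0.32799937] 124.2988874120806
[[235.6991014  242.50153345]
 [335.70298378 226.54385037]]
```

View pics/s_a.png

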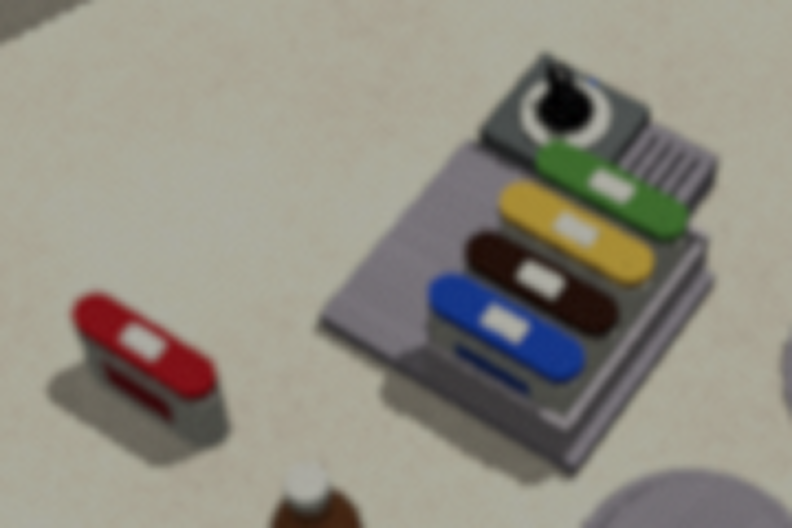

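Scene crop: the rail, the four lids and the red canister are all clearly standing. Red is at about (0.496,-0.322) with yaw of about 11°. I'll move above it.

```bash
python3 -m inch '[[[-30,0,-9,0,0.05,0],[-45,0,-14,0,0.05,0],[-45,0,-14,0,0.05,0],[-45,0,-14,0,0.05,0],[-40,0,-14,0,0.05,0],[-20,0,-8,0,0,0],[0,0,0,0,0,0]]]' 70 40; python3 - <<'E'
from h import *
p,M,s=pose(); print(p,s['force'],s['q'].round(3)); print(M.round(3))
c=optics.read_camera('wrist'); cv2.imwrite('pics/w1.png',c['image'])
E
```

```text
t: 1.18
tool_pos: [0.4499, -0.3981, 0.2265]
orientation: [-0.215, 2.115, -2.115]
force: [0.3, 0.3, 0.4]
opening: 0.0703
[ 0.44991998 -0.39813227  0.22649432] [0.34121898 0.33172704 0.40855524] [-0.81   0.133  1.486 -0.     1.523  0.559]
[[-0.98  -0.     0.201]
 [-0.201  0.    -0.98 ]
 [ 0.    -1.    -0.   ]]
```

View pics/w1.png

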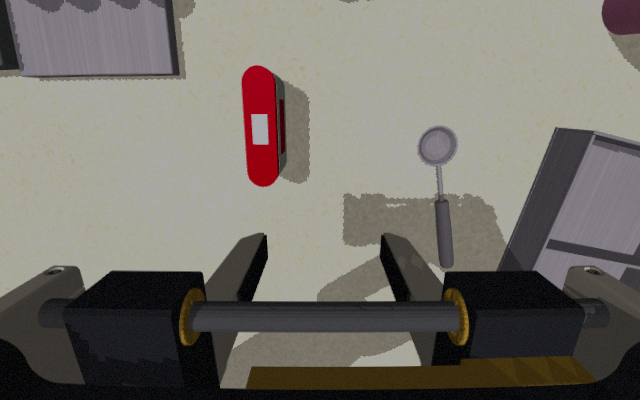

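Wrist view: the red lid's tips are at (257,66) and (263,186), and the plate's front-right corner is at about (178,76).

```bash
python3 - <<'E'
from h import *
c=optics.read_camera('wrist')
hsv=cv2.cvtColor(c['image'],cv2.COLOR_BGR2HSV)
m=((hsv[...,0]<5)|(hsv[...,0]>175))&(hsv[...,1]>200)&(hsv[...,2]>150)
m=m.astype(np.uint8); m[:,:230]=0;m[:,300:]=0;m[200:]=0
ys,xs=np.where(m); W=np.array([p2w(c,(x,y),.08)[:2] for x,y in zip(xs,ys)])
r=cv2.minAreaRect((W*1000).astype(np.float32)); d=np.linalg.svd(W-W.mean(0))[2][0]
print(len(xs),r,np.degrees(np.arctan(d[1]/d[0])))
a,b=p2w(c,(257,66),.08),p2w(c,(263,186),.08);print(a,b,(a+b)/2,np.linalg.norm(a-b),np.degrees(np.arctan2(*(a-b)[[1,0]])))
print('FR',p2w(c,(178,76),.02))
p,M,s=pose(); d=np.array([r[0][0]/1000,r[0][1]/1000,0.062-0.011])-p; print('tool delta',(M.T@d*1000).round(1))
E
```

```text
2034 ((498.0050048828125, -323.0213317871094), (117.1063003540039, 30.815946578979492), 11.275167465209961) 11.082352179096224
[ 0.55477605 -0.31293341  0.08      ] [ 0.43855002 -0.3354872   0.08      ] [ 0.49666304 -0.3242103   0.08      ] 0.1183940988526064 10.981821685918604
FR [ 0.53172586 -0.21027322  0.02      ]
tool delta [-63.8 175.5 -65. ]
```

```bash
python3 -m inch '[[[-20,0,-24,0,0.009,0],[-24,10,-30,0,0,0],[-8,30,-10,0,0,0],[0,40,0,0,0,0],[0,40,0,0,0,0],[0,25,0,0,0,0],[0,0,0,0,0,0]]]' 70 40; python3 - <<'E'
from h import *
p,M,s=pose(); print(p,s['force'],s['q'].round(3)); print(M.round(3))
c=optics.read_camera('wrist'); cv2.imwrite('pics/w2.png',c['image'])
d=np.array([.4975,-.3235,.039])-p; print('tool delta to centre',(M.T@d*1000).round(1))
E
```

```text
t: 2.15
tool_pos: [0.4853, -0.3258, 0.0791]
orientation: [-0.205, 2.128, -2.121]
force: [-0.6, -0.3, -0.3]
opening: 0.0697
[ 0.48532358 -0.32582728  0.07910355] [-0.59610057 -0.31775921 -0.34449528] [-0.679  0.211  1.676 -0.     1.26   0.704]
[[-0.982 -0.004  0.187]
 [-0.187  0.003 -0.982]
 [ 0.004 -1.    -0.004]]
tool delta to centre [-12.5  40.1   0.1]
```

View pics/w2.png

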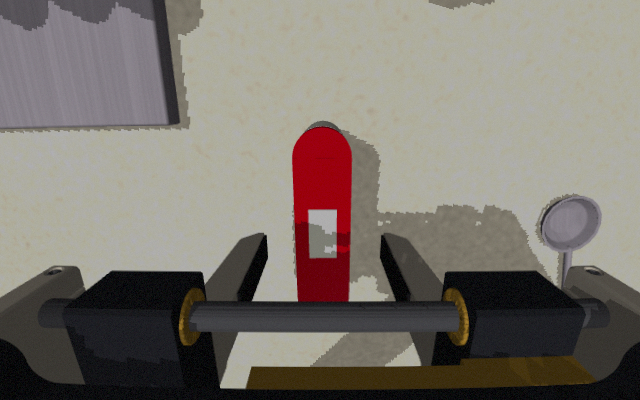

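The lid is centred at u≈322, between the fingers at 265 and 380. I'll descend and close.

```bash
python3 -m inch '[[[0,20,0,0,0,0],[0,20,0,0,0,0],[0,0,0,0,0,0]]]' 70 40;python3 -m inch '[[[0,0,0,0,0,0],[0,0,0,0,0,0],[0,0,0,0,0,0],[0,0,0,0,0,0]]]' 25 40;  python3 -m inch '[[[0,-10,0,0,0,0],[0,-15,0,0,0,0],[0,-15,0,0,0,0],[0,0,0,0,0,0]]]'; python3 - <<'E'
from h import *
p,M,s=pose(); print(p,s['force'],s['q'].round(3)); print(M.round(4))
c=optics.read_camera('wrist'); cv2.imwrite('pics/w3.png',c['image'])
E
```

```text
t: 2.58
tool_pos: [0.4864, -0.3247, 0.039]
orientation: [-0.206, 2.127, -2.12]
force: [-0.5, -0.0, 0.2]
opening: 0.0701
t: 3.08
tool_pos: [0.4882, -0.326, 0.042]
orientation: [-0.202, 2.121, -2.122]
force: [0.2, 0.6, -0.2]
opening: 0.0346
t: 3.58
tool_pos: [0.4893, -0.327, 0.0842]
orientation: [-0.199, 2.117, -2.124]
force: [-0.6, -0.2, -2.5]
opening: 0.0317
[ 0.48934349 -0.32698184  0.08424716] [-0.56350039 -0.21989192 -2.50413038] [-0.676  0.207  1.671  0.     1.26   0.705]
[[-0.982   0.0033  0.1887]
 [-0.1887 -0.0026 -0.982 ]
 [-0.0027 -1.      0.0032]]
```

View pics/w3.png

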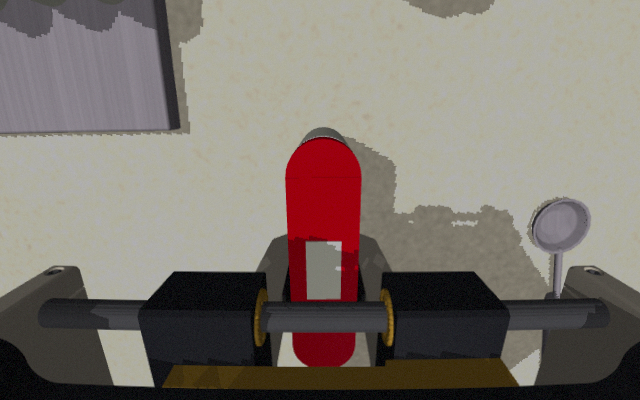

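Red is held and level, with the weight reading at about 2.4 N. I'll carry it round to the front of the gap.

```bash
python3 -m inch '[[[0,-3,-15,0,0,0],[0,0,-30,0,0,0],[0,0,-35,0,0,0],[-8,0,-35,0,0,0],[-10,0,-35,0,0,0],[-10,0,-35,0,0,0],[-5,0,-18,0,0,0],[0,0,-5,0,0,0]]]';  python3 -m inch '[[[0,0,0,0,0,0],[0,0,0,0,0,0]]]'; python3 - <<'E'
from h import *
p,M,s=pose(); print(p,s['force'],s['q'].round(3)); print(M.round(4))
c=optics.read_camera('wrist'); cv2.imwrite('pics/w4.png',c['image'])
E
```

```text
t: 4.62
tool_pos: [0.4808, -0.1142, 0.0843]
orientation: [-0.204, 2.121, -2.121]
force: [0.8, -0.9, -1.7]
opening: 0.0318
t: 4.88
tool_pos: [0.4811, -0.1163, 0.0846]
orientation: [-0.201, 2.122, -2.123]
force: [0.2, -0.0, -2.3]
opening: 0.0316
[ 0.48111714 -0.11630295  0.08464862] [ 0.18005885 -0.03726758 -2.25682343] [-0.341 -0.037  1.928 -0.     1.25   1.041]
[[-9.822e-01  0.000e+00  1.878e-01]
 [-1.878e-01 -3.000e-04 -9.822e-01]
 [ 0.000e+00 -1.000e+00  3.000e-04]]
```

View pics/w4.png

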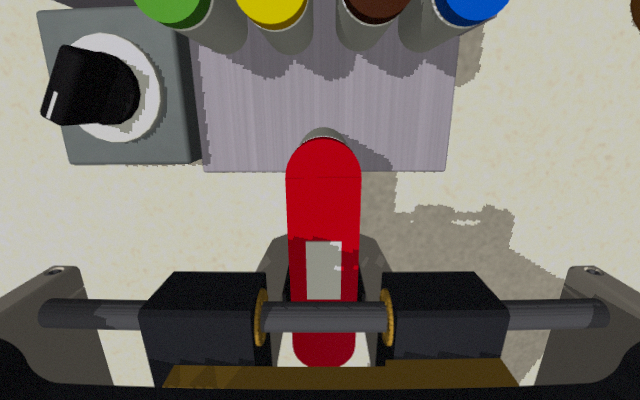

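Wrist view: the plate's front edge runs from (203,171) to (446,170). The lid fronts are centred at green 175, yellow 272, brown 377 and blue 471. Red's nose is at 323 and the gap centre at about 325, so they line up. Checking the numbers.

```bash
python3 - <<'E'
from h import *
c=optics.read_camera('wrist')
crop(c['image'],30,0,500,180,1.6,'pics/w4c.png')
p,M,s=pose()
a,b=p2w(c,(203,171),.02),p2w(c,(446,170),.02)
print(a,b,np.linalg.norm(a-b),np.degrees(np.arctan2(b[0]-a[0],a[1]-b[1])))
f=lambda P:(M.T@(P-p)*1000).round(1)
print('corners tool',f(a),f(b),'mid',f((a+b)/2))
for n,uv in [('g',(175,25)),('y',(272,29)),('br',(377,24)),('bl',(471,24))]: print(n,f(p2w(c,uv,.1)))
E
```

```text
[ 0.49905841 -0.01860586  0.02      ] [ 0.53478047 -0.20233579  0.02      ] 0.18717038785766538 11.002578818159584
corners tool [-35.9  64.6 -92.6] [-36.6  64.7  94.6] mid [-36.2  64.7   1. ]
g [-117.5  -15.3  -64.5]
y [-115.3  -15.3  -22.1]
br [-117.2  -15.3   23.4]
bl [-117.8  -15.3   64.5]
```

View pics/w4c.png

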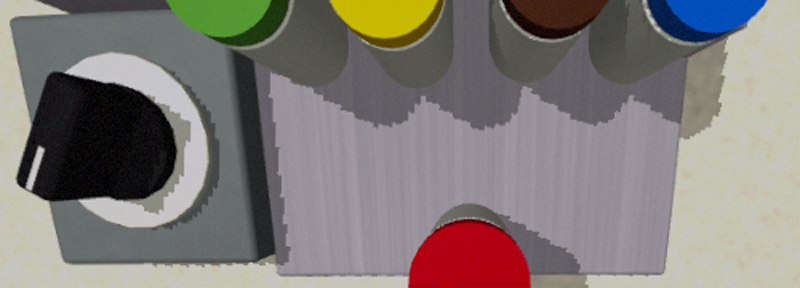

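```bash
python3 -m inch '[[[0,8,0.5,0,-0.003,0],[0,8,0.5,0,0,0],[-10,4,0,0,0,0],[-15,0,0,0,0,0],[-10,0,0,0,0,0],[0,0,0,0,0,0],[0,0,0,0,0,0]]]'; python3 - <<'E'
from h import *
p,M,s=pose(); print(p,s['force']); print(M.round(4))
c=optics.read_camera('wrist'); cv2.imwrite('pics/w5.png',c['image'])
c=optics.read_camera('scene'); crop(c['image'],230,130,180,140,4.2,'pics/s5.png')
d=np.array([.6592,-.0828,0])-p;print((M.T@d*1000).round(1))
E
```

```text
t: 5.85
tool_pos: [0.5154, -0.1096, 0.0644]
orientation: [-0.206, 2.12, -2.12]
force: [-0.1, 0.8, -2.7]
opening: 0.032
[ 0.5154205  -0.10962229  0.06441967] [-0.09876898  0.7745899  -2.74970684]
[[-9.814e-01 -6.000e-04  1.918e-01]
 [-1.918e-01  1.000e-04 -9.814e-01]
 [ 6.000e-04 -1.000e+00 -2.000e-04]]
[-146.3   64.3    1.3]
```

View pics/w5.png

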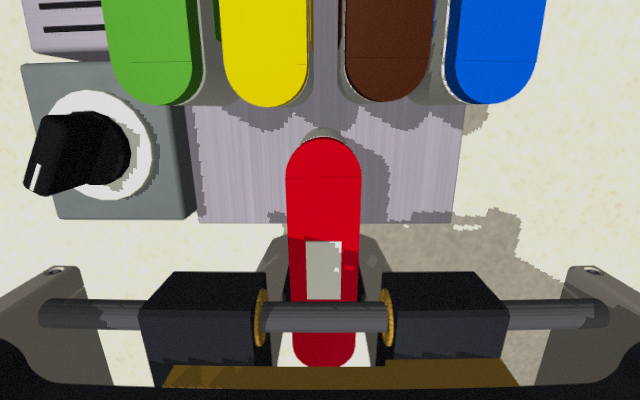

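View pics/s5.png

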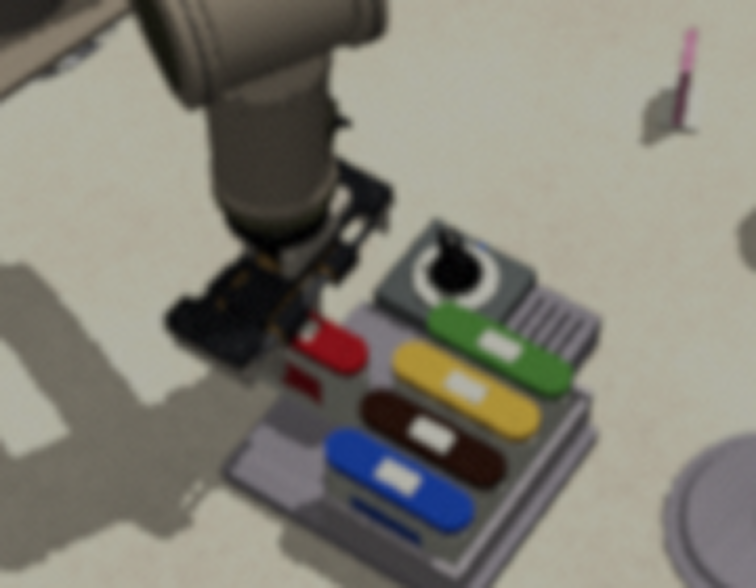

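Wrist view: the gap spans u=309–343, centre 326, and red's nose is at 323. That calls for a 1 mm shift. I'll lower a little and advance while watching force.

```bash
python3 -m inch '[[[-5,2,1,0,0,0],[-8,1,0,0,0,0],[-8,0,0,0,0,0],[-6,0,0,0,0,0],[-5,0,0,0,0,0],[-5,0,0,0,0,0]]]';python3 -m inch '[[[-5,0,0,0,0,0],[-5,0,0,0,0,0],[-5,0,0,0,0,0],[0,0,0,0,0,0]]]'; python3 - <<'E'
from h import *
p,M,s=pose(); print(p,s['force']); print(M.round(4))
c=optics.read_camera('wrist'); cv2.imwrite('pics/w6.png',c['image'])
d=np.array([.6592,-.0828,0])-p;print((M.T@d*1000).round(1))
E
```

```text
t: 6.7
tool_pos: [0.553, -0.104, 0.0628]
orientation: [-0.204, 2.119, -2.121]
force: [-2.9, -0.7, 7.3]
opening: 0.032
t: 7.2
tool_pos: [0.5682, -0.101, 0.0628]
orientation: [-0.203, 2.118, -2.12]
force: [-0.2, -1.0, 4.5]
opening: 0.0319
[ 0.56822527 -0.1010088   0.06283654] [-0.15340508 -1.01237548  4.49250055]
[[-9.815e-01  2.200e-03  1.916e-01]
 [-1.916e-01 -6.000e-04 -9.815e-01]
 [-2.100e-03 -1.000e+00  1.000e-03]]
[-92.6  63.   -0.5]
```

View pics/w6.png

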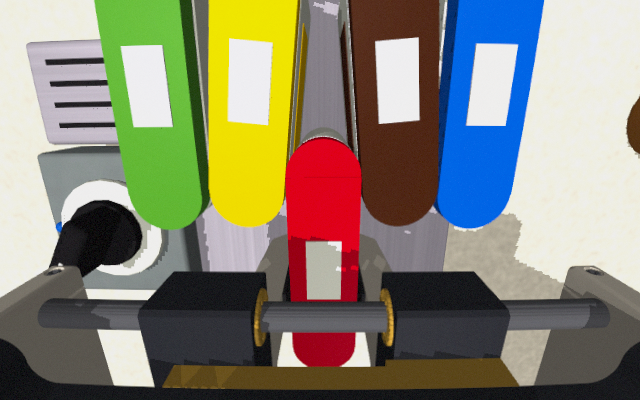

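Red's nose is between yellow and brown and both are giving way. The vertical force shows red resting on the plate. I'll ease it up 0.5 mm and advance 20 mm more.

```bash
python3 -m inch '[[[-5,-0.5,0,0,0,0],[-5,0,0,0,0,0],[-5,0,0,0,0,0],[-5,0,0,0,0,0],[0,0,0,0,0,0]]]'; python3 - <<'E'
from h import *
p,M,s=pose(); print(p,s['force']); print(M.round(4))
c=optics.read_camera('wrist'); cv2.imwrite('pics/w7.png',c['image'])
d=np.array([.6592,-.0828,0])-p;print((M.T@d*1000).round(1))
E
```

```text
t: 7.88
tool_pos: [0.5875, -0.0968, 0.0628]
orientation: [-0.204, 2.119, -2.12]
force: [-0.4, 0.7, 4.7]
opening: 0.0317
[ 0.58746579 -0.09684135  0.06278729] [-0.4069461   0.73441237  4.68883677]
[[-9.815e-01  1.300e-03  1.917e-01]
 [-1.917e-01 -1.000e-04 -9.815e-01]
 [-1.300e-03 -1.000e+00  3.000e-04]]
[-73.   62.9  -0.1]
```

View pics/w7.png

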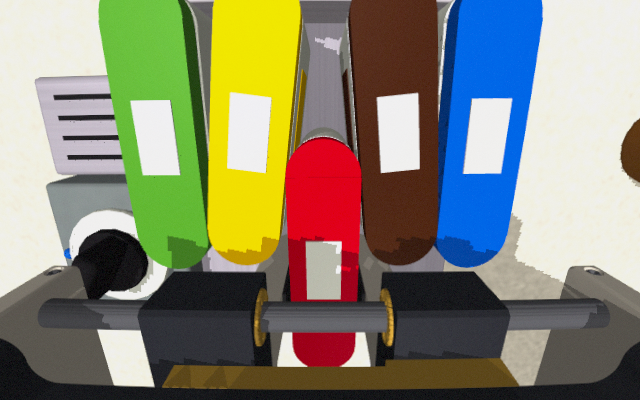

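The fingers are now just ahead of the row fronts. I'll release, back straight off behind red, close the fingers, lower, and then push from behind.

```bash
python3 -m inch '[[[0,0,0,0,0,0],[0,0,0,0,0,0],[0,0,0,0,0,0],[5,-1,0,0,0,0],[15,0,0,0,0,0],[25,0,0,0,0,0],[25,0,0,0,0,0],[20,0,0,0,0,0]]]' 50;python3 -m inch '[[[0,6,0,0,0,0],[0,6,0,0,0,0],[0,0,0,0,0,0],[0,0,0,0,0,0]]]' 4 40; python3 - <<'E'
from h import *
p,M,s=pose(); print(p,s['force']); print(M.round(4))
c=optics.read_camera('wrist'); cv2.imwrite('pics/w8.png',c['image'])
d=np.array([.6592,-.0828,0])-p;print((M.T@d*1000).round(1))
E
```

```text
t: 8.93
tool_pos: [0.497, -0.1143, 0.063]
orientation: [-0.205, 2.12, -2.12]
force: [-0.0, -0.5, 0.4]
opening: 0.0499
t: 9.43
tool_pos: [0.4986, -0.114, 0.051]
orientation: [-0.206, 2.12, -2.12]
force: [-0.6, 0.0, 1.4]
opening: 0.0144
[ 0.49858764 -0.11396816  0.05100072] [-0.57949365  0.02352188  1.37050883]
[[-9.814e-01 -2.000e-04  1.919e-01]
 [-1.919e-01  1.000e-04 -9.814e-01]
 [ 2.000e-04 -1.000e+00 -1.000e-04]]
[-163.6   51.     0.2]
```

View pics/w8.png

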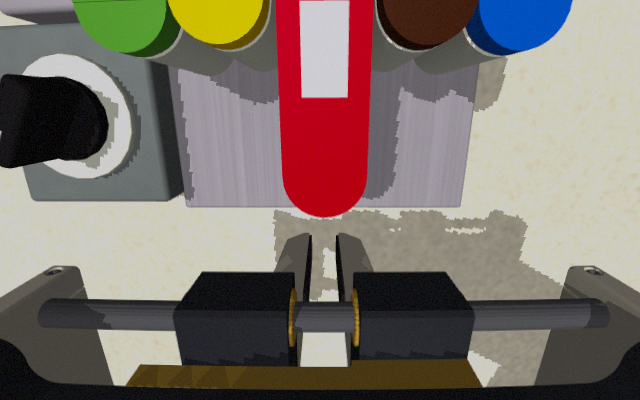

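Red stands straight with its rear end at (324,216). Pushing.

```bash
python3 -m inch '[[[-8,0,0,0,0,0],[-10,0,0,0,0,0],[-8,0,0,0,0,0],[-6,0,0,0,0,0],[-6,0,0,0,0,0],[-6,0,0,0,0,0],[-6,0,0,0,0,0],[-6,0,0,0,0,0]]]' 4 40;python3 -m inch '[[[-6,0,0,0,0,0],[-6,0,0,0,0,0],[-6,0,0,0,0,0]]]'; python3 - <<'E'
from h import *
p,M,s=pose(); print(p,s['force']); print(M.round(4))
c=optics.read_camera('wrist'); cv2.imwrite('pics/w9.png',c['image'])
d=np.array([.6592,-.0828,0])-p;print((M.T@d*1000).round(1))
E
```

```text
t: 10.48
tool_pos: [0.5534, -0.1033, 0.051]
orientation: [-0.205, 2.12, -2.12]
force: [-1.9, -0.4, 0.7]
opening: 0.0041
t: 10.85
tool_pos: [0.5713, -0.0998, 0.0511]
orientation: [-0.205, 2.12, -2.12]
force: [-1.1, 0.2, -1.1]
opening: 0.0038
[ 0.57128236 -0.099801    0.05107127] [-1.09288726  0.21396828 -1.1152341 ]
[[-9.815e-01  1.000e-04  1.916e-01]
 [-1.916e-01  1.000e-04 -9.815e-01]
 [-1.000e-04 -1.000e+00 -1.000e-04]]
[-89.5  51.1   0.2]
```

View pics/w9.png

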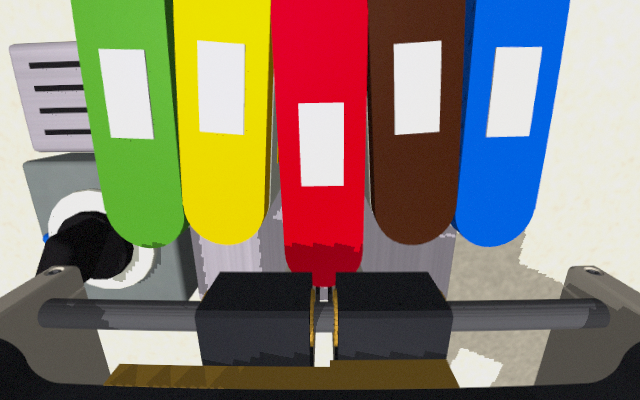

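About 22 mm is left (the sticker offset agrees). The row is spread evenly and all canisters are upright. I'll keep pushing.

```bash
python3 -m inch '[[[-5,0,0,0,0,0],[-5,0,0,0,0,0],[-4,0,0,0,0,0],[-3,0,0,0,0,0],[0,0,0,0,0,0]]]'; python3 - <<'E'
from h import *
p,M,s=pose(); print(p,s['force'])
d=np.array([.6592,-.0828,0])-p;print((M.T@d*1000).round(1))
E
python3 -m inch '[[[-1.5,0,0,0,0,0],[-1.5,0,0,0,0,0]]]'
python3 -m inch '[[[-1,0,0,0,0,0],[-1,0,0,0,0,0]]]'; python3 - <<'E'
from h import *
p,M,s=pose(); print(p,s['force'])
c=optics.read_camera('wrist'); cv2.imwrite('pics/w10.png',c['image'])
E
```

```text
t: 11.52
tool_pos: [0.5879, -0.0966, 0.0512]
orientation: [-0.204, 2.12, -2.12]
force: [0.2, -0.0, 0.1]
opening: 0.004
[ 0.58794347 -0.09661851  0.05121505] [ 0.16409978 -0.04470715  0.11324381]
[-72.6  51.3   0.1]
t: 11.78
tool_pos: [0.5904, -0.0961, 0.0512]
orientation: [-0.205, 2.12, -2.12]
force: [-1.3, -0.5, 1.0]
opening: 0.0039
t: 12.02
tool_pos: [0.5906, -0.0961, 0.0509]
orientation: [-0.21, 2.122, -2.122]
force: [-14.5, -2.1, 9.0]
opening: 0.0043
[ 0.59055816 -0.09610646  0.0508779 ] [-14.5348783   -2.13158075   8.97479134]
```

View pics/w10.png

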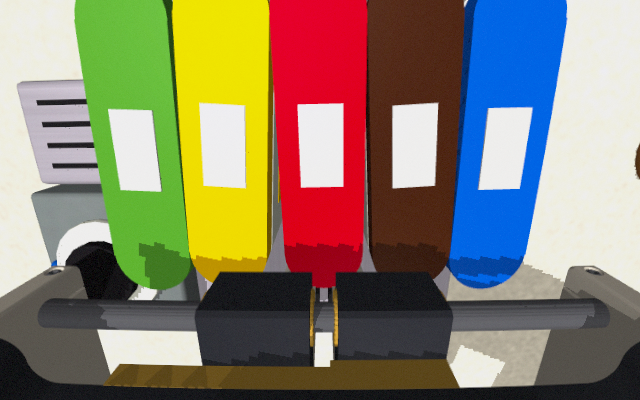

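Force rose to 14.5 N at the stop, and the lid stickers line up (rows 103–188). I'll back off, lift, and inspect.

```bash
python3 -m inch '[[[3,0,0,0,0,0],[15,0,0,0,0,0],[30,-15,0,0,0,0],[35,-30,0,0,0,0],[25,-40,0,0,0,0],[0,-40,0,0,0,0],[0,-20,0,0,0,0],[0,0,0,0,0,0]]]' 40; python3 - <<'E'
from h import *
p,M,s=pose(); print(p,s['force'],s['q'].round(3))
c=optics.read_camera('wrist'); cv2.imwrite('pics/w11.png',c['image'])
for n,uv in {}.items(): pass
E
```

```text
t: 13.08
tool_pos: [0.488, -0.1169, 0.1984]
orientation: [-0.2, 2.116, -2.12]
force: [0.1, -0.3, 1.1]
opening: 0.0402
[ 0.48800636 -0.11686526  0.19839672] [ 0.13427076 -0.25746252  1.12778381] [-0.337 -0.128  1.799  0.     1.466  1.041]
```

View pics/w11.png

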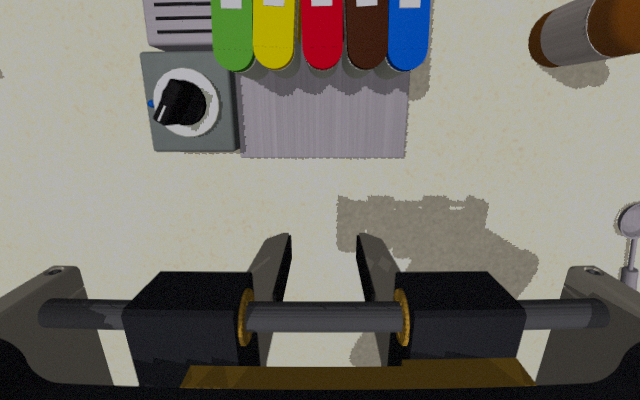

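All five canisters are upright and flush, with front tips at rows 68–70: green 238, yellow 274, red 322, brown 369, blue 409. The plate's front edge runs from (241,157) to (405,158). The dial's white ring is centred at (187,103). Zooming in for numbers.

```bash
python3 - <<'E'
from h import *
c=optics.read_camera('wrist'); crop(c['image'],130,0,300,165,2.66,'pics/w11c.png')
a,b=p2w(c,(241,157),.02),p2w(c,(405,158),.02); print(a,b,np.linalg.norm(a-b),np.degrees(np.arctan2(b[0]-a[0],a[1]-b[1])))
th=np.radians(11);ex=np.array([np.cos(th),np.sin(th),0]);ey=np.array([-np.sin(th),np.cos(th),0])
O=(a+b)/2+.145*ex; print('O',O)
O=np.array([.6592,-.0828,0])
f=lambda P:((P-O)@ex*1000,(P-O)@ey*1000)
for n,uv in [('g',(237,70)),('y',(274,69)),('r',(322,69)),('br',(369,69)),('bl',(408,70))]: print(n,np.round(f(p2w(c,uv,.1)),1))
E
```

```text
[ 0.49767677 -0.01916757  0.02      ] [ 0.53218687 -0.20275995  0.02      ] 0.18680768338701775 10.645737996047218
O [ 0.65726776 -0.08329645  0.02      ]
g [-63.6  68.9]
y [-63.   39.1]
r [-63.1   0.7]
br [-63.  -36.9]
bl [-63.6 -68.3]
```

View pics/w11c.png

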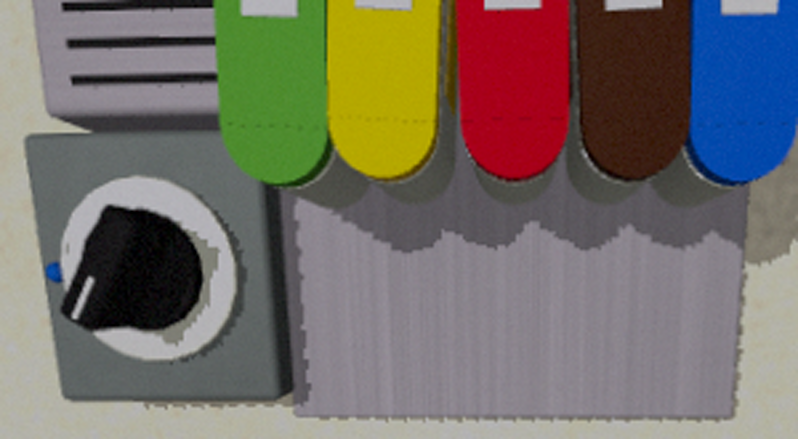

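The row is flush to within 1 mm, with red at y≈+0.7 mm. Next is the sign. I'll rotate the tool −2.0 rad about its y, so the jaws lie along the sign's normal (about 36°), and translate towards it.

```bash
python3 -m inch '[[[0,-2,0,0,-0.182,0],[0,0,0,0,-0.182,0],[0,0,0,0,-0.182,0],[0,0,0,0,-0.182,0],[0,0,0,0,-0.182,0],[0,0,0,0,-0.182,0],[0,0,0,0,-0.182,0],[0,0,0,0,-0.182,0]]]';python3 -m inch '[[[0,0,0,0,-0.182,0],[0,0,0,0,-0.182,0],[0,0,0,0,-0.182,0],[0,0,0,0,0,0]]]'; python3 - <<'E'
from h import *
p,M,s=pose(); print(p,s['q'].round(3)); print(M.round(3))
d=np.array([.535,.328,.2])-p; print((M.T@d*1000).round(1))
E
```

```text
t: 14.18
tool_pos: [0.4856, -0.116, 0.1959]
orientation: [-1.249, 1.15, -1.145]
force: [-0.2, -0.1, 0.7]
opening: 0.0399
t: 14.68
tool_pos: [0.4857, -0.1161, 0.1963]
orientation: [-1.442, 0.742, -0.737]
force: [-0.3, 0.8, -0.1]
opening: 0.0401
[ 0.4856761  -0.11606734  0.1962599 ] [-0.337 -0.126  1.8    0.     1.47  -0.96 ]
[[ 0.583 -0.003  0.812]
 [-0.812  0.001  0.583]
 [-0.002 -1.    -0.002]]
[-331.9   -3.4  299.2]
```

```bash
python3 -m inch '[[[-20,0,24,0,0,0],[-30,0,38,0,0,0],[-30,0,40,0,0,0],[-30,0,40,0,0,0],[-30,0,40,0,0,0],[-30,0,40,0,0,0],[-30,0,38,0,0,0],[-20,0,25,0,0,0]]]' 50;python3 -m inch '[[[-15,0,10,0,0,0],[-5,0,4,0,0,0],[0,0,0,0,0,0]]]'; python3 - <<'E'
from h import *
p,M,s=pose(); print(p,s['q'].round(3)); print(M.round(3))
c=optics.read_camera('wrist'); cv2.imwrite('pics/w12.png',c['image'])
E
```

```text
t: 15.68
tool_pos: [0.5888, 0.2308, 0.1966]
orientation: [-1.442, 0.743, -0.74]
force: [-0.0, -0.2, 0.6]
opening: 0.0499
t: 16.05
tool_pos: [0.5886, 0.2525, 0.1979]
orientation: [-1.442, 0.74, -0.739]
force: [1.4, -0.5, 0.6]
opening: 0.0501
[0.58862949 0.25251677 0.19791219] [ 0.325  0.253  1.402 -0.     1.487 -0.298]
[[ 0.583 -0.     0.812]
 [-0.812 -0.     0.583]
 [ 0.    -1.    -0.001]]
```

View pics/w12.png

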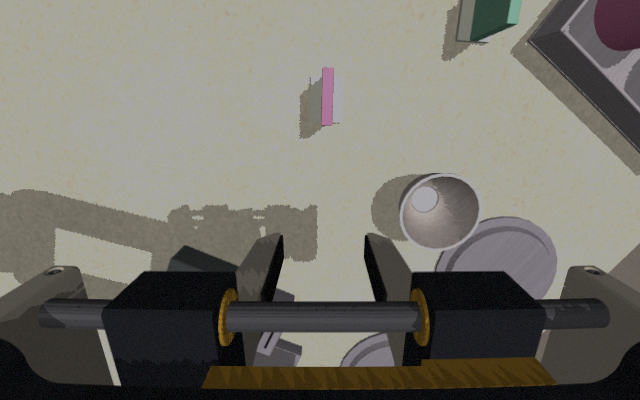

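Wrist view: the pink sign's top runs from (328,67) to (328,125), nearly parallel to the view axis. The tub's rim is centred at (440,211) and the mint sign is at the top right.

```bash
python3 - <<'E'
from h import *
c=optics.read_camera('wrist'); crop(c['image'],290,50,60,90,6,'pics/w12c.png')
p,M,s=pose()
f=lambda P:(M.T@(P-p)*1000).round(1)
a,b=p2w(c,(327.5,67),.076),p2w(c,(328,125),.076); print(a,b,np.linalg.norm(a-b),f(a),f(b))
t=p2w(c,(440,211),.06);print('tub',t,f(t))
E
```

```text
[0.52408127 0.3486883  0.076     ] [0.55360132 0.30861147 0.076     ] 0.0497753500367656 [-116.4  122.2    3.7] [-66.7 122.2   4.4]
tub [0.7035356 0.305631  0.06     ] [ 23.2 138.2 124.4]
```

View pics/w12c.png

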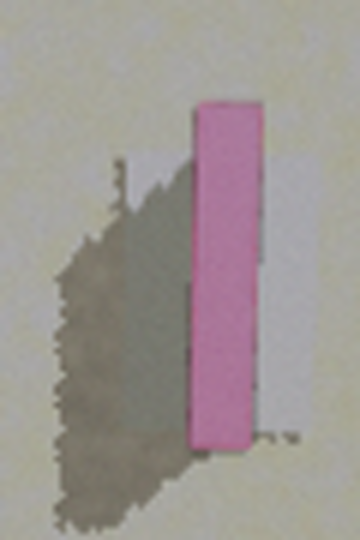

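```bash
python3 -m inch '[[[-25,0,2,0,0,0],[-40,10,2,0,0,0],[-26.5,30,0,0,0,0],[0,40,0,0,0,0],[0,35,0,0,0,0],[0,0,0,0,0,0]]]' 45; python3 - <<'E'
from h import *
p,M,s=pose(); print(p,s['force'])
c=optics.read_camera('wrist'); cv2.imwrite('pics/w13.png',c['image'])
f=lambda P:(M.T@(P-p)*1000).round(1)
print(f(np.array([.5388,.3287,.037])))
E
```

```text
t: 16.9
tool_pos: [0.5364, 0.3275, 0.0797]
orientation: [-1.447, 0.743, -0.737]
force: [-0.2, -0.0, 0.8]
opening: 0.045
[0.53635288 0.32749116 0.07974941] [-0.1935222  -0.01555803  0.78343592]
[ 0.5 42.7  3. ]
```

View pics/w13.png

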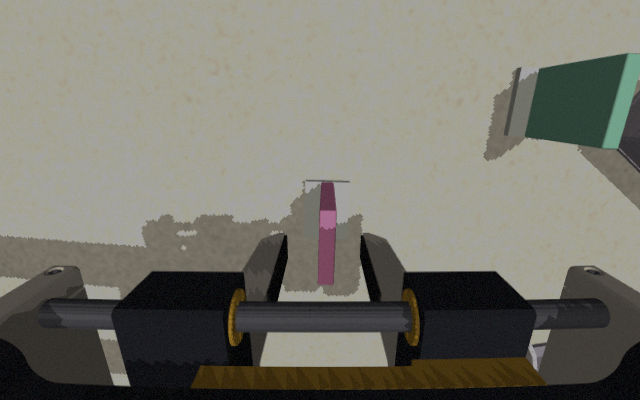

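The sign is between the fingers (u=327, fingers at 287 and 362). I'll descend with a +2 mm shift, grip at 25 N, and lift.

```bash
python3 -m inch '[[[0,20,2,0,0,0],[0,22,0,0,0,0],[0,0,0,0,0,0]]]';python3 -m inch '[[[0,0,0,0,0,0],[0,0,0,0,0,0],[0,0,0,0,0,0],[0,0,0,0,0,0]]]' 3 25;  python3 -m inch '[[[0,-10,0,0,0,0],[0,-30,0,0,0,0],[0,-40,0,0,0,0],[0,-20,0,0,0,0],[0,0,0,0,0,0]]]'; python3 - <<'E'
from h import *
p,M,s=pose(); print(p,s['force'],s['opening'],s['q'].round(3)); print(M.round(3))
c=optics.read_camera('wrist'); cv2.imwrite('pics/w14.png',c['image'])
E
```

```text
t: 17.32
tool_pos: [0.5384, 0.3298, 0.0382]
orientation: [-1.446, 0.741, -0.737]
force: [0.4, -0.3, 0.1]
opening: 0.045
t: 17.82
tool_pos: [0.5404, 0.3309, 0.0416]
orientation: [-1.441, 0.738, -0.739]
force: [1.4, 0.6, 5.1]
opening: 0.0096
t: 18.45
tool_pos: [0.5416, 0.3315, 0.1434]
orientation: [-1.438, 0.736, -0.74]
force: [0.1, 0.6, -1.9]
opening: 0.0098
[0.54156511 0.33145387 0.14338254] [ 0.08148672  0.59918224 -1.85196329] 0.00979989368708049 [ 0.469  0.27   1.484 -0.     1.384 -0.155]
[[ 0.584  0.004  0.812]
 [-0.812  0.002  0.584]
 [ 0.001 -1.     0.004]]
```

View pics/w14.png

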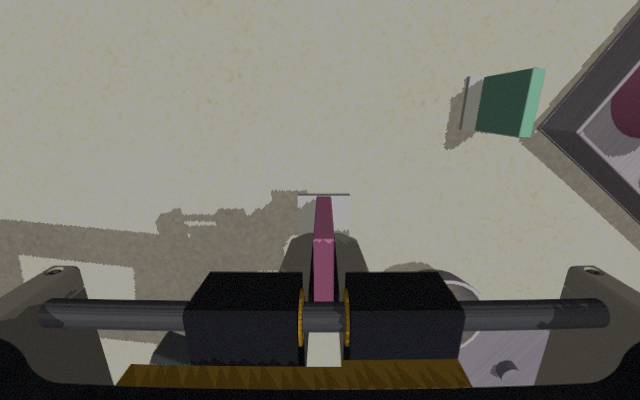

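The sign is held (opening 9.8 mm). I'll lift slightly more, carry it to the ledge and rotate 0.43 rad to square it.

```bash
python3 -m inch '[[[10,-12,-7,0,0,0],[25,-10,-17,0,0,0],[36,0,-24,0,0,0],[36,0,-24,0,0,0],[36,0,-24,0,0,0],[36,0,-24,0,0,0],[36,0,-24,0,0,0],[36,0,-24,0,0,0]]]';python3 -m inch '[[[36,0,-24,0,0,0],[36,0,-24,0,0,0],[25,0,-16,0,0,0],[14,0,-8,0,0,0],[0,0,0,0,0.144,0],[0,0,0,0,0.144,0],[0,0,0,0,0.143,0],[0,0,0,0,0,0]]]'; python3 - <<'E'
from h import *
p,M,s=pose(); print(p,s['force'],s['opening'],s['q'].round(3)); print(M.round(3))
f=lambda P:(M.T@(P-p)*1000).round(1)
print(f(np.array([.5579,-.1026,.0615])))
c=optics.read_camera('wrist'); cv2.imwrite('pics/w15.png',c['image'])
c=optics.read_camera('top'); crop(c['image'],270,140,140,100,5.7,'pics/t15.png')
E
```

```text
t: 19.5
tool_pos: [0.5495, 0.0269, 0.1622]
orientation: [-1.443, 0.74, -0.737]
force: [0.4, -0.6, -0.6]
opening: 0.0103
t: 20.5
tool_pos: [0.5566, -0.1028, 0.1626]
orientation: [-1.295, 1.066, -1.064]
force: [-0.8, 0.2, -0.9]
opening: 0.0095
[ 0.55659574 -0.10277735  0.16262461] [-0.80231943  0.24855385 -0.91079297] 0.009519379977935429 [-0.273  0.079  1.661  0.     1.403 -0.468]
[[ 0.193 -0.001  0.981]
 [-0.981  0.     0.193]
 [-0.001 -1.    -0.001]]
[1.000e-01 1.011e+02 1.400e+00]
```

View pics/w15.png

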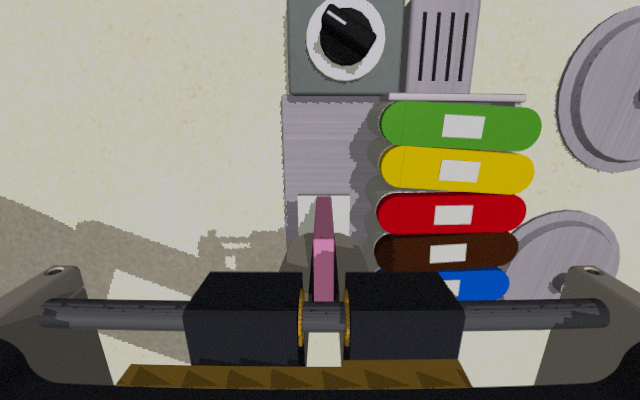

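View pics/t15.png

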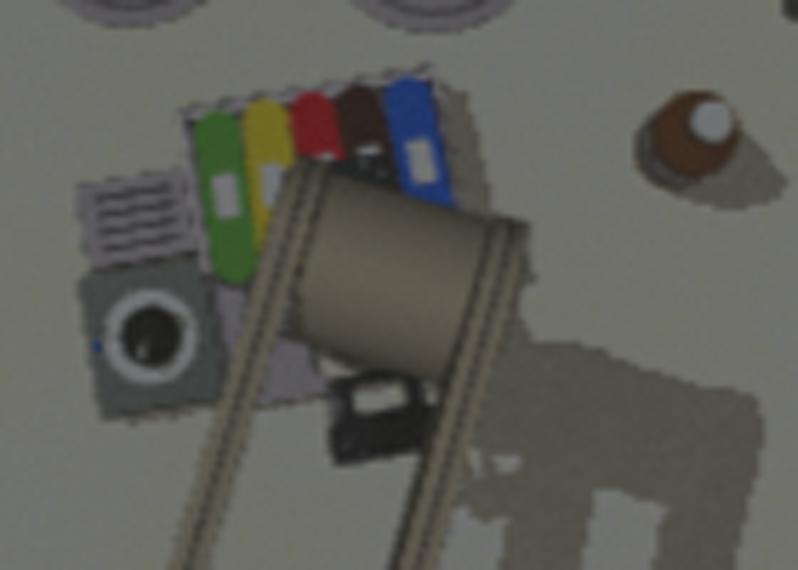

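```bash
python3 - <<'E'
from h import *
c=optics.read_camera('wrist'); p,M,s=pose(); crop(c['image'],270,80,280,220,2.8,'pics/w15c.png')
f=lambda P:(M.T@(P-p)*1000).round(1)
for z in (.120,.124,.128): print('foot far edge',z,f(p2w(c,(324,195.5),z)))
print('top far',f(p2w(c,(324,239),.197)))
print('red sticker',f(p2w(c,(454,214.5),.1)))
for n,uv in [('g',(463,126)),('y',(459,171)),('r',(454,214.5)),('br',(448,253))]: print(n,f(p2w(c,uv,.1)))
print('front left plate corner',f(p2w(c,(282,96),.02)))
E
```

```text
foot far edge 0.12 [-22.3  42.9   0.6]
foot far edge 0.124 [-23.5  38.9   0.6]
foot far edge 0.128 [-24.6  34.9   0.6]
top far [-24.3 -34.1   0.5]
red sticker [ -0.5  62.9 104.6]
g [-69.5  62.9 102.6]
y [-35.9  62.9 103.9]
r [ -0.5  62.9 104.6]
br [ 33.6  62.8 104.1]
front left plate corner [-93.  142.9 -39.9]
```

View pics/w15c.png

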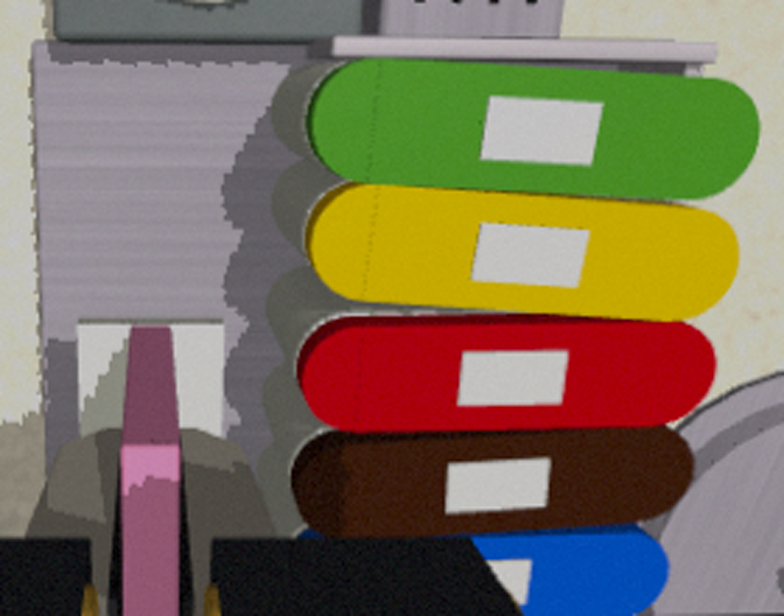

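The sign centre is at about +0.6 mm in tool x, red is at −0.5 mm, and the depth offset is 104.6 against the wanted 102.5. I'll shift (−1, +1.5) and descend.

```bash
python3 -m inch '[[[-1,15,1.5,0,0,0],[0,30,0,0,0,0],[0,30,0,0,0,0],[0,18,0,0,0,0],[0,5,0,0,0,0],[0,0,0,0,0,0]]]'; python3 -m inch '[[[0,1,0,0,0,0],[0,1,0,0,0,0]]]'
```

```text
t: 21.4
tool_pos: [0.5586, -0.102, 0.0654]
orientation: [-1.294, 1.065, -1.066]
force: [0.1, -1.3, -1.1]
opening: 0.0098
t: 21.65
tool_pos: [0.5591, -0.1021, 0.0642]
orientation: [-1.293, 1.064, -1.067]
force: [-0.3, -0.9, -0.2]
opening: 0.0098
```

```bash
python3 -m inch '[[[0,0.7,0,0,0,0],[0,0.7,0,0,0,0]]]'; python3 -m inch '[[[0,0.7,0,0,0,0],[0,0.7,0,0,0,0]]]';python3 - <<'E'
from h import *
p,M,s=pose(); print(M.round(4))
c=optics.read_camera('wrist'); cv2.imwrite('pics/w16.png',c['image'])
E
```

```text
t: 21.9
tool_pos: [0.5584, -0.102, 0.0619]
orientation: [-1.294, 1.066, -1.066]
force: [0.1, 0.1, -1.3]
opening: 0.0099
t: 22.15
tool_pos: [0.5585, -0.102, 0.0615]
orientation: [-1.294, 1.066, -1.066]
force: [-6.8, 1.8, 13.3]
opening: 0.0097
[[ 1.919e-01  2.000e-04  9.814e-01]
 [-9.814e-01 -1.000e-04  1.919e-01]
 [ 2.000e-04 -1.000e+00  1.000e-04]]
```

View pics/w16.png

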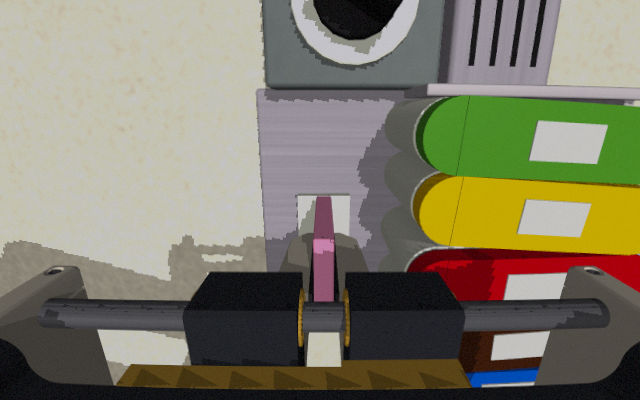

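The foot is in contact at 13 N. I'll release and lift straight up.

```bash
python3 -m inch '[[[0,-0.7,0,0,0,0],[0,0,0,0,0,0],[0,0,0,0,0,0]]]'; python3 -m inch '[[[0,0,0,0,0,0],[0,0,0,0,0,0],[0,-8,0,0,0,0],[0,-25,0,0,0,0],[0,-40,0,0,0,0],[0,-40,0,0,0,0],[0,-20,0,0,0,0]]]' 30; python3 -m inch '[[[40,0,0,0,0,0],[40,0,0,0,0,0],[20,0,0,0,0,0],[0,0,0,0,0,0]]]' ;python3 - <<'E'
from h import *
p,M,s=pose(); print(p,M.round(4),s['q'].round(3))
c=optics.read_camera('wrist'); cv2.imwrite('pics/w17.png',c['image'])
E
```

```text
t: 22.58
tool_pos: [0.5585, -0.102, 0.0615]
orientation: [-1.294, 1.066, -1.066]
force: [-2.4, 0.6, 6.5]
opening: 0.01
t: 23.45
tool_pos: [0.5596, -0.1022, 0.1973]
orientation: [-1.293, 1.062, -1.069]
force: [0.2, 0.2, -1.3]
opening: 0.0298
t: 23.95
tool_pos: [0.5771, -0.2007, 0.1932]
orientation: [-1.294, 1.068, -1.066]
force: [-0.1, 2.0, 0.5]
opening: 0.03
[ 0.57713333 -0.20071644  0.19323515] [[ 1.900e-01 -1.200e-03  9.818e-01]
 [-9.818e-01  8.000e-04  1.900e-01]
 [-1.000e-03 -1.000e+00 -1.000e-03]] [-0.419  0.178  1.497  0.     1.468 -0.61 ]
```

View pics/w17.png

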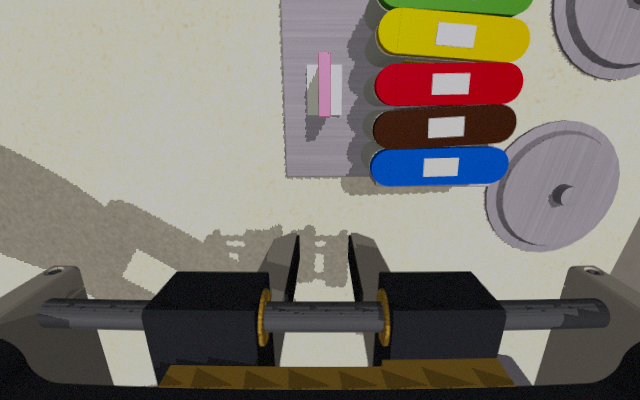

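The sign stands on the ledge, its top running from (324,52) to (325,116). The red sticker is at (450,84). Checking centring and squareness.

```bash
python3 - <<'E'
from h import *
c=optics.read_camera('wrist'); p,M,s=pose(); crop(c['image'],280,0,260,190,3,'pics/w17c.png')
f=lambda P:(M.T@(P-p)*1000)
a,b=f(p2w(c,(324,52),.096)),f(p2w(c,(325,116),.096));print(a.round(1),b.round(1),((a+b)/2).round(1))
for n,uv in [('y',(456,34.5)),('r',(451,83.5)),('br',(446,127)),('bl',(441,167))]: print(n,f(p2w(c,uv,.1)).round(1))
e=[f(p2w(c,u,.1)) for u in [(375,83.5),(523,82)]]; print(e)
print('plate edge',f(p2w(c,(282,0),.02)).round(1),f(p2w(c,(286.5,176),.02)).round(1))
E
```

```text
[-123.8   97.6    0.7] [-74.7  97.6   1.5] [-99.2  97.6   1.1]
y [-136.2   93.6  102.7]
r [-100.4   93.5  102.7]
br [-66.1  93.5 102.4]
bl [-32.3  93.5 101.9]
[array([-99.96485324,  93.58846007,  41.42158643]), array([-102.31120158,   93.5067677 ,  161.76228842])]
plate edge [-184.3  173.7  -40.6] [ -6.4 173.5 -42.3]
```

View pics/w17c.png

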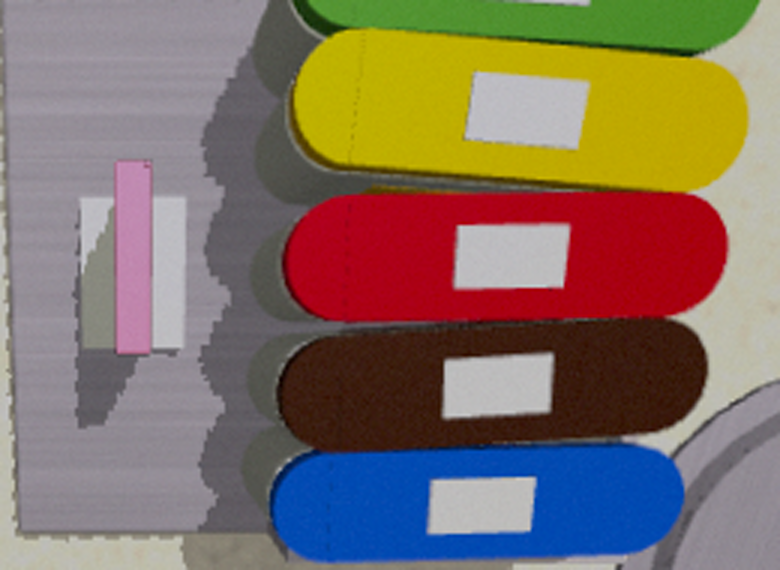

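The sign is 1.2 mm off centre and square to within 1°, so that's fine. Next is the dial. I'll move to look down on it.

```bash
python3 -m inch '[[[-25,-5,2,0,0,0],[-40,-5,3,0,0,0],[-45,0,3,0,0,0],[-45,0,3,0,0,0],[-25,0,2,0,0,0],[0,0,0,0,0,0]]]' 40; python3 - <<'E'
from h import *
p,M,s=pose(); print(p,s['q'].round(3))
c=optics.read_camera('wrist'); cv2.imwrite('pics/w18.png',c['image'])
Rm=cv2.Rodrigues(c['rvec'])[0]; print('cam',-Rm.T@c['tvec'],'axis',Rm[2])
E
```

```text
t: 24.8
tool_pos: [0.555, -0.0172, 0.2046]
orientation: [-1.295, 1.062, -1.062]
force: [0.0, -0.4, -1.1]
opening: 0.0398
[ 0.55504166 -0.01718871  0.20457197] [-1.240e-01  2.000e-02  1.644e+00  1.000e-03  1.477e+00 -3.210e-01]
cam [0.53928169 0.06288082 0.36270246] axis [ 0.05743376 -0.28664475 -0.95631384]
```

View pics/w18.png

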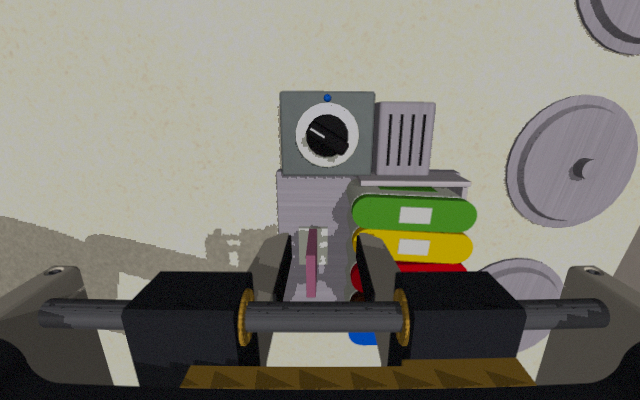

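```bash
python3 - <<'E'
from h import *
c=optics.read_camera('wrist'); crop(c['image'],275,85,110,95,7,'pics/w18c.png')
E
```

```text
(no output)
```

View pics/w18c.png

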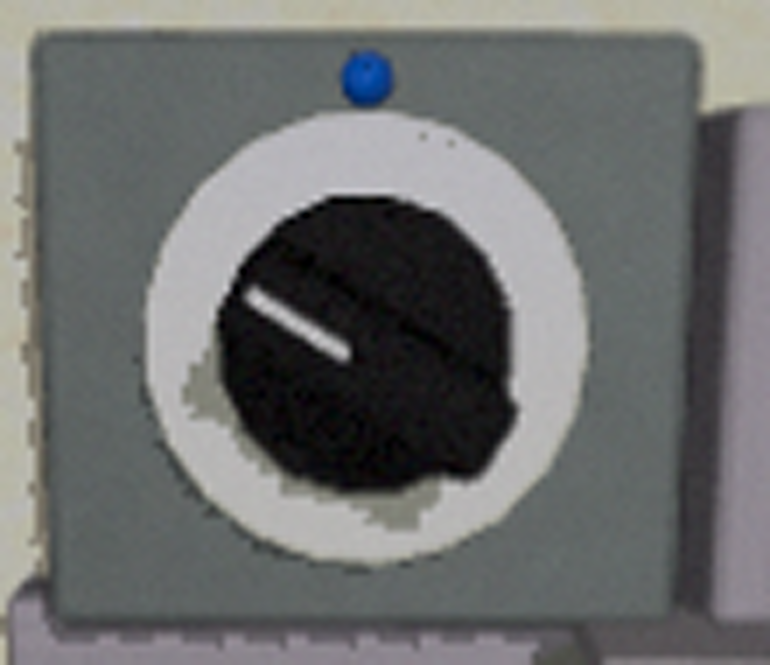

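The pointer line runs from (347,355) to (250,294) in the crop, the blue dot is at (367,80) and the ring centre at (367,337). The pointer is about 58° short of the dot, which fits a dial angle of about 0.69.

```bash
python3 - <<'E'
from h import *
c=optics.read_camera('wrist'); p,M,s=pose()
g=lambda u,v:((u+.5)/7-.5+275,(v+.5)/7-.5+85)
P=lambda u,v,z:p2w(c,g(u,v),z)
ring=P(367,337,.042); dot=P(367,80,.041); l0=P(347,355,.084); l1=P(250,294,.084)
bc=[P(250,262,.084),P(497,440,.084)]
an=lambda v:np.degrees(np.arctan2(v[1],v[0]))
print('ring',ring,'dot',an(dot-ring),np.linalg.norm(dot-ring)); print('line',l0,l1,an(l1-l0),np.linalg.norm(l1-l0))
print('podcorners',P(40,38,.04),P(695,38,.04),P(675,612,.04),P(55,610,.04))
f=lambda Q:(M.T@(Q-p)*1000).round(1)
print(f(ring),f(l0)); print('phi',an(M[:,2]))
E
```

```text
ring [0.54860211 0.03629814 0.042     ] dot 101.30601097690315 0.0372001280493997
line [0.54532812 0.03666713 0.084     ] [0.53131294 0.04194897 0.084     ] 159.35030101462917 0.014977417606283131
podcorners [0.49292091 0.06936475 0.04      ] [0.58752453 0.08801537 0.04      ] [0.6050444  0.00362836 0.04      ] [ 0.5084318  -0.01506225  0.04      ]
[-57.1 162.3   4.1] [-58.1 120.3   0.9]
phi 11.112373316669894
```

```bash
python3 -m inch '[[[0,0,0,0,-0.17,0],[0,0,0,0,-0.17,0],[0,0,0,0,-0.17,0],[0,0,0,0,-0.17,0],[0,0,0,0,-0.17,0],[0,0,0,0,-0.166,0],[0,0,0,0,0,0]]]' 40; python3 -m inch '[[[-10,0,20,0,0,0],[-15,20,28,0,0,0],[0,40,0,0,0,0],[0,20,0,0,0,0],[0,0,0,0,0,0]]]'; python3 - <<'E'
from h import *
p,M,s=pose(); print(p,s['q'].round(3)); print('phi',np.degrees(np.arctan2(M[1,2],M[0,2])))
print((M.T@(np.array([.5485,.0365,.066])-p)*1000).round(1))
c=optics.read_camera('wrist'); cv2.imwrite('pics/w19.png',c['image'])
E
```

```text
t: 25.82
tool_pos: [0.5557, -0.0217, 0.204]
orientation: [-1.552, 0.286, -0.286]
force: [0.2, 0.2, 0.8]
opening: 0.04
t: 26.45
tool_pos: [0.548, 0.0324, 0.1223]
orientation: [-1.552, 0.289, -0.283]
force: [0.6, 0.4, 0.1]
opening: 0.0402
[0.54798824 0.03237966 0.12229944] [-0.034  0.071  1.746 -0.     1.329 -1.241]
phi 69.12780840734115
[-0.8 56.3  4.1]
```

View pics/w19.png

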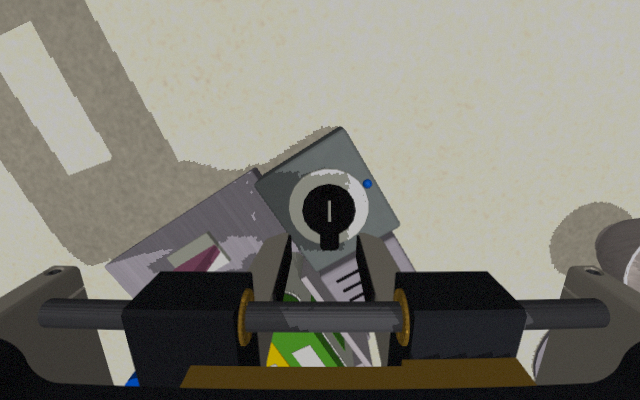

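The bar is aligned with the tool: the pointer is vertical at u=329 and the jaw centre is 324. I'll shift +4 mm, descend and grip.

```bash
python3 -m inch '[[[-1,20,4,0,0,0],[0,25,0,0,0,0],[0,11,0,0,0,0],[0,0,0,0,0,0]]]'; python3 - <<'E'
from h import *
p,M,s=pose(); print(p,s['force'])
print((M.T@(np.array([.5485,.0365,.066])-p)*1000).round(1))
c=optics.read_camera('wrist'); cv2.imwrite('pics/w20.png',c['image'])
E
```

```text
t: 27.0
tool_pos: [0.5492, 0.0369, 0.0672]
orientation: [-1.552, 0.285, -0.283]
force: [0.7, 0.3, 0.1]
opening: 0.0403
[0.54924017 0.03691628 0.06723582] [0.72857573 0.29750285 0.13916557]
[-0.5  1.2 -0.7]
```

View pics/w20.png

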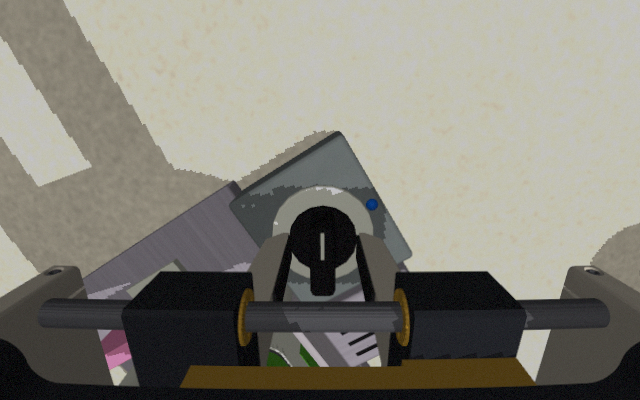

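```bash
python3 - <<'E'
from h import *
c=optics.read_camera('wrist'); p,M,s=pose(); crop(c['image'],240,180,170,125,4.5,'pics/w20c.png')
f=lambda Q:(M.T@(Q-p)*1000).round(1)
for v in (207,234,256,278,295): print(v,f(p2w(c,(322,v),.084)))
E
```

```text
207 [-33.7 -15.2  -0.9]
234 [-18.8 -15.2  -0.9]
256 [ -6.  -15.2  -0.9]
278 [  7.5 -15.2  -1. ]
295 [ 18.5 -15.1  -1. ]
```

View pics/w20c.png

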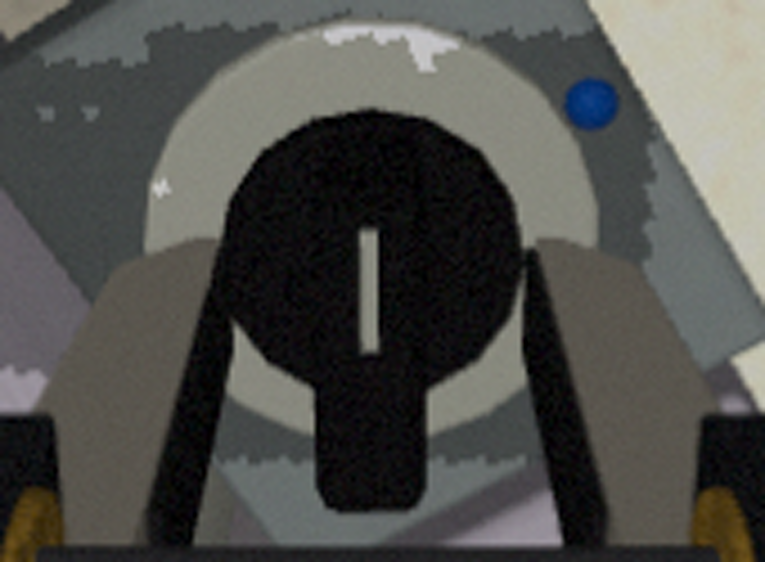

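The bar's top spans tool x ≈ −20 to +18.5, so it is centred on the jaws. I'll grip and turn clockwise.

```bash
python3 -m inch '[[[0,0,0,0,0,0],[0,0,0,0,0,0],[0,0,0,0,0,0],[0,0,0,0,0,0]]]' 8 30; python3 -m inch '[[[0,0,0,0,0.1,0],[0,0,0,0,0.15,0],[0,0,0,0,0.15,0],[0,0,0,0,0.15,0],[0,0,0,0,0.15,0],[0,0,0,0,0.15,0],[0,0,0,0,0.1,0],[0,0,0,0,0,0]]]';python3 - <<'E'
from h import *
p,M,s=pose(); print(p,s['force'],s['wrist_torque'],s['opening']); print('phi',np.degrees(np.arctan2(M[1,2],M[0,2])))
E
```

```text
t: 27.6
tool_pos: [0.5498, 0.0362, 0.0685]
orientation: [-1.553, 0.284, -0.284]
force: [-2.1, -4.7, 4.4]
opening: 0.0138
t: 28.6
tool_pos: [0.5486, 0.0351, 0.0684]
orientation: [-1.324, 1.019, -1.018]
force: [-8.7, -9.7, 10.4]
opening: 0.0137
[0.54862881 0.03507912 0.06844436] [-8.67332747 -9.70866385 10.40885025] [-1.72771392  1.61957718 -0.05035301] 0.013720937909173822
phi 14.7293416059334
```

```bash
for i in 1; do python3 -m inch '[[[0,0,0,0,0.03,0],[0,0,0,0,0.03,0]]]'; done; python3 - <<'E'
from h import *
p,M,s=pose(); print(s['force'],s['wrist_torque']); print('phi',np.degrees(np.arctan2(M[1,2],M[0,2])))
E
python3 -m inch '[[[0,0,0,0,0.03,0],[0,0,0,0,0.03,0]]]'; python3 - <<'E'
from h import *
p,M,s=pose(); print(s['force'],s['wrist_torque']); print('phi',np.degrees(np.arctan2(M[1,2],M[0,2])))
E
```

```text
t: 28.85
tool_pos: [0.5485, 0.0351, 0.0684]
orientation: [-1.301, 1.063, -1.063]
force: [-10.2, -9.8, 10.3]
opening: 0.0136
[-10.21973477  -9.76209021  10.30684568] [-1.79973056  1.69514906  0.07294574]
phi 11.32701607723553
t: 29.1
tool_pos: [0.5485, 0.035, 0.0684]
orientation: [-1.276, 1.108, -1.108]
force: [-11.0, -10.0, 11.9]
opening: 0.0138
[-11.00231989  -9.97105871  11.87520941] [-1.82479461  1.79635239  0.09144051]
phi 7.8902598188253465
```

```bash
python3 -m inch '[[[0,0,0,0,0.03,0],[0,0,0,0,0.03,0]]]'; python3 - <<'E'
from h import *
p,M,s=pose(); print(s['force'],s['wrist_torque']); print('phi',np.degrees(np.arctan2(M[1,2],M[0,2])))
c=optics.read_camera('wrist'); cv2.imwrite('pics/w21.png',c['image']); crop(c['image'],220,130,200,170,3.5,'pics/w21c.png')
E
```

```text
t: 29.35
tool_pos: [0.5483, 0.035, 0.0684]
orientation: [-1.25, 1.153, -1.152]
force: [-10.9, -9.2, 11.9]
opening: 0.0138
[-10.90282291  -9.16266754  11.86003596] [-1.83865479  1.94753122 -0.02082428]
phi 4.453485817540646
```

View pics/w21c.png

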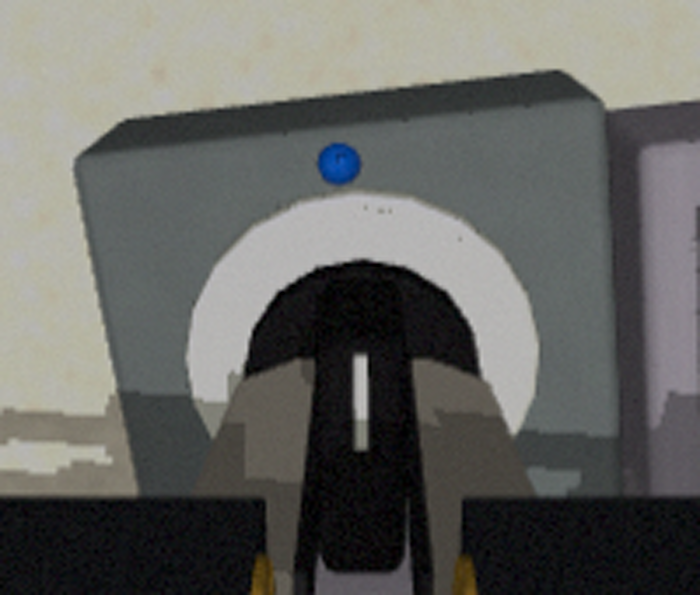

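The pointer is still following the jaws and has just passed the dot, so the stop isn't reached yet. I'll keep going until torque builds up.

```bash
cat > t.py <<'E'
from h import *
p,M,s=pose(); print(s['force'].round(1),s['wrist_torque'].round(3),s['joint_torque'][5].round(3),'phi',np.degrees(np.arctan2(M[1,2],M[0,2])).round(2),p.round(4),s['opening'])
E
for k in 1; do python3 -m inch '[[[0,0,0,0,0.03,0],[0,0,0,0,0.03,0]]]' >/dev/null; python3 t.py; python3 -m inch '[[[0,0,0,0,0.03,0],[0,0,0,0,0.03,0]]]'>/dev/null; python3 t.py; done
```

```text
[-10.2  -9.4  11.6] [-1.789  1.849  0.606] 0.105 phi 1.05 [0.5483 0.035  0.0684] 0.013909847119758758
[-10.3 -12.8  10.8] [-2.285  1.844  0.749] 0.262 phi -2.36 [0.5484 0.0348 0.0684] 0.014587674636430705
```

Torque jumped from about 0.05 to 0.6–0.75 N m and the opening is growing, which means the end stop. I'll turn back about 2° to unload, release, lift, and look.

```bash
python3 -m inch '[[[0,0,0,0,-0.02,0],[0,0,0,0,0,0]]]'; python3 t.py; python3 -m inch '[[[0,0,0,0,0,0],[0,0,0,0,0,0],[0,-10,0,0,0,0],[0,-30,0,0,0,0],[0,-40,0,0,0,0],[0,-40,0,0,0,0],[0,0,0,0,0,0]]]' 40;  python3 -m inch '[[[30,0,0,0,0,0],[30,0,0,0,0,0],[0,0,0,0,0,0]]]' ; python3 - <<'E'
from h import *
c=optics.read_camera('wrist'); cv2.imwrite('pics/w22.png',c['image']); crop(c['image'],200,60,250,190,3.2,'pics/w22c.png')
p,M,s=pose(); print(p)
E
```

```text
t: 30.15
tool_pos: [0.5483, 0.0348, 0.0684]
orientation: [-1.205, 1.225, -1.225]
force: [-11.1, -11.4, 10.1]
opening: 0.0144
[-11.1 -11.4  10.1] [-2.063  1.931  0.553] 0.403 phi -1.17 [0.5483 0.0348 0.0684] 0.014437854985480328
t: 31.02
tool_pos: [0.5526, 0.0371, 0.1934]
orientation: [-1.193, 1.218, -1.228]
force: [0.1, 0.1, 0.5]
opening: 0.0402
t: 31.4
tool_pos: [0.5481, -0.0244, 0.1874]
orientation: [-1.199, 1.227, -1.226]
force: [0.2, 0.8, -0.4]
opening: 0.0399
[ 0.54818792 -0.02339465  0.18744364]
```

View pics/w22c.png

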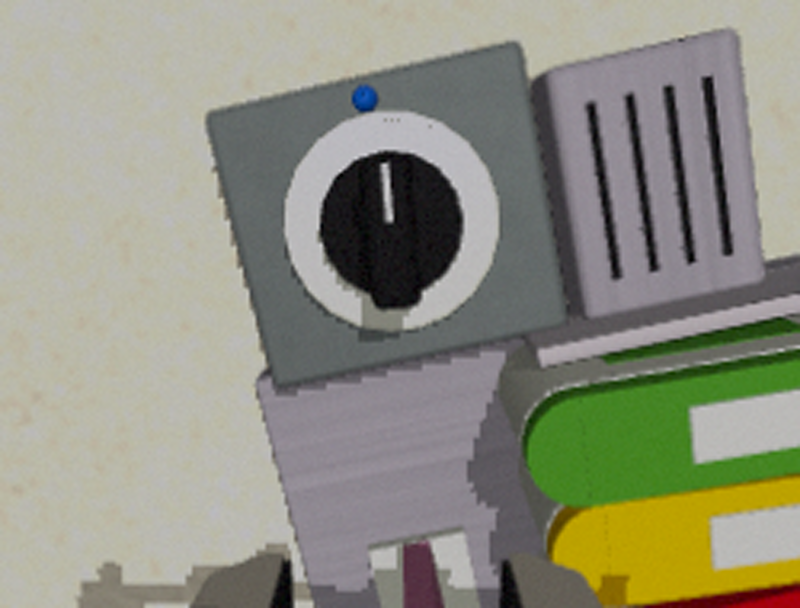

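```bash
python3 - <<'E'
from h import *
c=optics.read_camera('wrist')
g=lambda u,v:((u+.5)/3.2-.5+200,(v+.5)/3.2-.5+60)
P=lambda u,v,z:p2w(c,g(u,v),z)
an=lambda v:np.degrees(np.arctan2(v[1],v[0]))
print(an(P(384.5,165,.084)-P(390.5,220,.084)), an(P(365,98,.041)-P(392,220,.042)))
E
```

```text
94.92622644050657 101.35169859652196
```

```bash
python3 - <<'E'
from h import *
c=optics.read_camera('wrist'); crop(c['image'],285,95,70,65,9,'pics/w23c.png')
E
```

```text
(no output)
```

View pics/w23c.png

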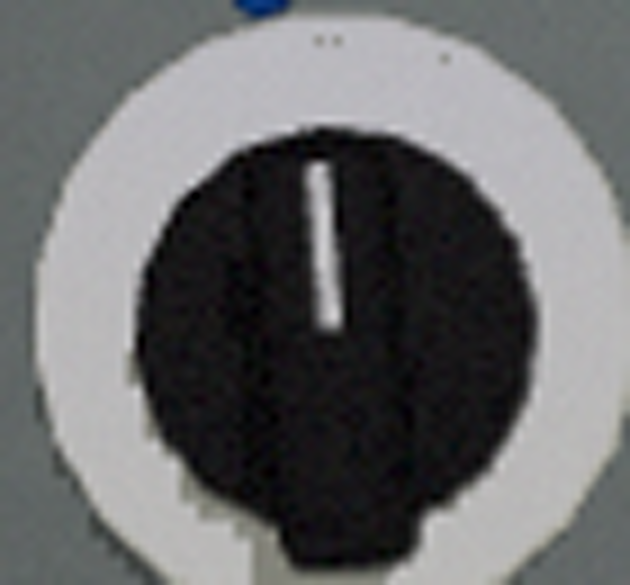

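The pointer reads 93–95°, while the turn suggested a stop at roughly 92–94°. There's time, so I'll re-grip and confirm it is against the stop.

```bash
python3 -m inch '[[[-30,0,0,0,-0.04,0],[-30,0,0,0,-0.04,0],[0,30,0,0,0,0],[0,30,0,0,0,0],[0,30,0,0,0,0],[0,0,0,0,0,0]]]'; python3 - <<'E'
from h import *
p,M,s=pose(); print(p,s['force'],'phi',np.degrees(np.arctan2(M[1,2],M[0,2])))
print((M.T@(np.array([.5490,.0365,.066])-p)*1000).round(1))
c=optics.read_camera('wrist');  crop(c['image'],220,130,200,170,3.5,'pics/w24c.png')
E
```

```text
t: 32.3
tool_pos: [0.5461, 0.038, 0.0952]
orientation: [-1.241, 1.169, -1.162]
force: [-0.0, -0.4, 0.3]
opening: 0.0399
[0.54607957 0.03799986 0.09515236] [-0.03791615 -0.42626104  0.3187123 ] phi 3.4496954980615797
[ 1.7 29.1  3. ]
```

View pics/w24c.png

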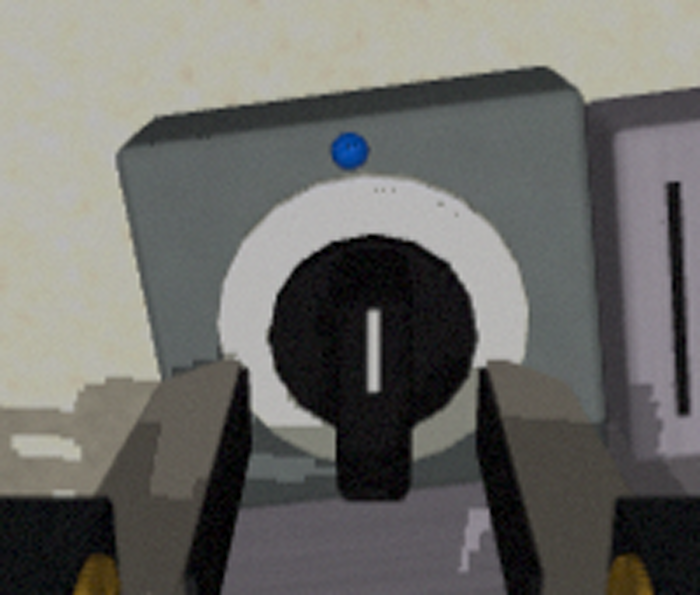

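```bash
python3 -m inch '[[[1,14,2.5,0,0,0],[0,13,0,0,0,0],[0,0,0,0,0,0]]]'; python3 -m inch '[[[0,0,0,0,0,0],[0,0,0,0,0,0],[0,0,0,0,0,0],[0,0,0,0,0,0]]]' 8 30; python3 t.py; python3 -m inch '[[[0,0,0,0,0.02,0],[0,0,0,0,0,0]]]' >/dev/null; python3 t.py;  python3 -m inch '[[[0,0,0,0,0.02,0],[0,0,0,0,0,0]]]' >/dev/null; python3 t.py
```

```text
t: 32.72
tool_pos: [0.5502, 0.0361, 0.0697]
orientation: [-1.238, 1.167, -1.165]
force: [0.1, 0.4, 0.3]
opening: 0.0396
t: 33.22
tool_pos: [0.5483, 0.0359, 0.0713]
orientation: [-1.242, 1.17, -1.163]
force: [-17.5, -1.3, 14.5]
opening: 0.0138
[-17.5  -1.3  14.5] [-0.303  3.011  0.063] 0.072 phi 3.39 [0.5483 0.0359 0.0713] 0.013838265139554171
[-17.   -1.6  14.3] [-0.236  3.011  0.409] 0.592 phi 2.26 [0.5484 0.0359 0.0713] 0.014087409184553226
[-17.2  -1.4  13.5] [-0.304  2.93   0.6  ] 0.766 phi 1.13 [0.5484 0.0358 0.0713] 0.013818388106935493
```

Torque rises at once (0.06 → 0.41 → 0.60 N m within 2°), so it was at the stop. I'll release and retreat.

```bash
python3 -m inch '[[[0,0,0,0,-0.02,0],[0,0,0,0,0,0],[0,0,0,0,0,0]]]' 40; python3 -m inch '[[[0,0,0,0,0,0],[0,-10,0,0,0,0],[0,-30,0,0,0,0],[0,-40,0,0,0,0],[0,-40,0,0,0,0],[0,-30,0,0,0,0],[0,0,0,0,0,0]]]' 40; python3 - <<'E'
from h import *
p,M,s=pose(); print(p,M.round(3),s['q'].round(2))
E
```

```text
t: 34.1
tool_pos: [0.5515, 0.0361, 0.0713]
orientation: [-1.227, 1.18, -1.181]
force: [-0.5, -0.4, 0.6]
opening: 0.038
t: 34.98
tool_pos: [0.5532, 0.036, 0.2251]
orientation: [-1.223, 1.175, -1.184]
force: [-0.1, -0.4, -1.0]
opening: 0.0403
[0.55315161 0.03603846 0.22513746] [[ 0.039  0.007  0.999]
 [-0.999 -0.     0.039]
 [ 0.    -1.     0.007]] [-0.03  0.    1.63  0.    1.51 -0.07]
```

Now back off toward the robot (−z of the tool) so the cameras can see everything.

```bash
python3 -m inch '[[[10,0,-20,0,0,0],[15,0,-35,0,0,0],[15,0,-35,0,0,0],[15,0,-35,0,0,0],[5,0,-15,0,0,0],[0,0,0,0,0,0]]]'; python3 - <<'E'
from h import *
c=optics.read_camera('wrist'); cv2.imwrite('pics/w25.png',c['image'])
c=optics.read_camera('top'); crop(c['image'],160,130,260,120,3,'pics/t25.png'); crop(c['image'],275,140,100,75,8,'pics/t25c.png')
c=optics.read_camera('scene'); crop(c['image'],220,120,220,165,3.6,'pics/s25.png')
p,M,s=pose(); print(p,s['t'])
E
```

```text
t: 35.72
tool_pos: [0.4128, -0.0296, 0.2202]
orientation: [-1.227, 1.182, -1.181]
force: [-1.2, -0.3, 1.0]
opening: 0.04
[ 0.41393545 -0.02911125  0.22065701] 35.875
```

View pics/w25.png

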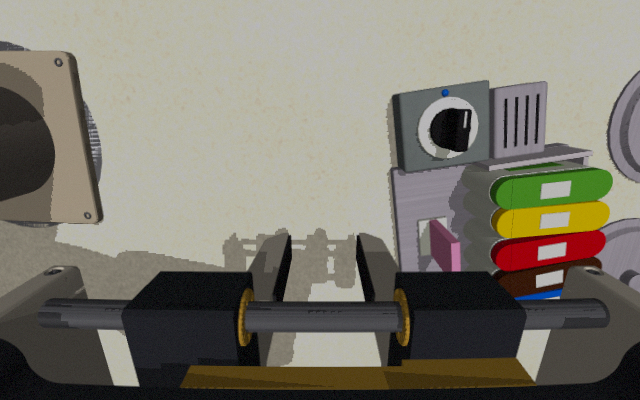

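View pics/t25.png

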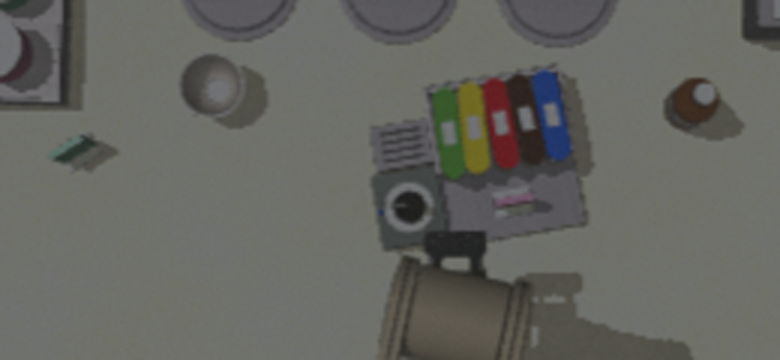

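View pics/t25c.png

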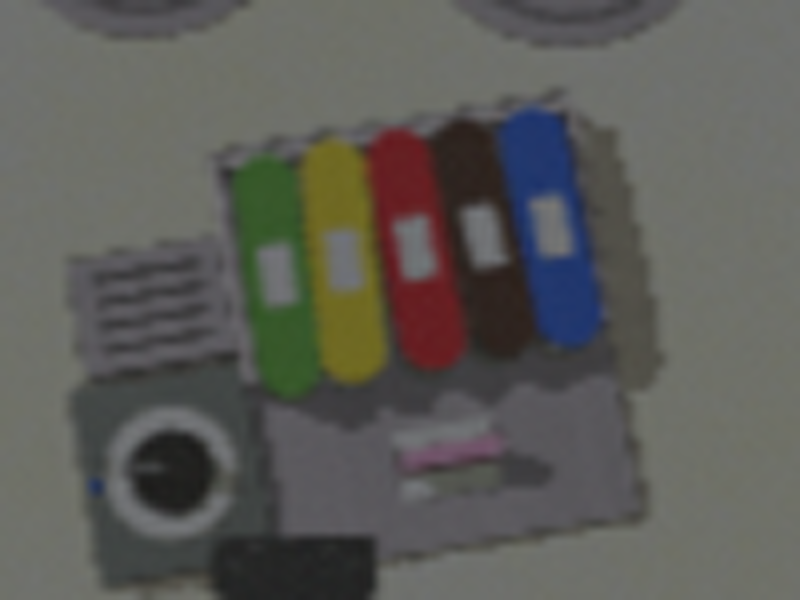

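View pics/s25.png

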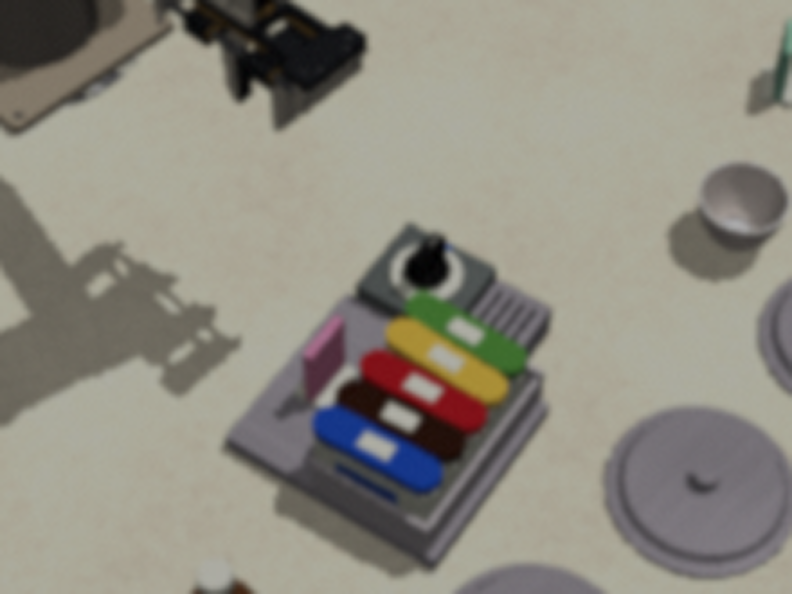

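The views show all five canisters upright with red third, at (500,123) in the top crop. The sign stands in front of red, the dial pointer sits at the blue-dot end, the bystanders in view are unmoved, and the arm is clear. Handing in.

```bash
python3 -c "
from plant import robot
print(robot.close_job())"
```

```text
the job is handed in; nothing more can be done
None
```

The topping rail is ready and the job is handed in, with the robot's clock at about 36 s of the 72 s allowed.

- **Red canister:** it stands in the middle of the row, in the order green, yellow, red, brown, blue. I pushed it from behind until it met the back stop at about 14.5 N. The canister fronts measured flush within 1 mm, and all five are upright. Yellow may be turned slightly relative to red; perspective makes this hard to tell.
- **Pink sign:** it stands on the ledge, about 1.2 mm off red's centre line. It is square within about 1°, which is close to what I could measure.
- **Dial:** it is turned clockwise to its end stop. The pointer came to rest about 6–8° past the blue dot, so the dot does not mark the stop exactly. I re-gripped the dial to check, and the torque rose at once from 0.06 to 0.6 N m, so it is against the stop.
- **Other items:** I moved nothing near the spoon, syrup bottle, paper tub or mint sign. The last pictures show the bottle, tub and mint sign in place. The spoon was outside those crops, so I did not re-check it.

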